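# Set up the tealight warmer

## Task

Get the tealight warmer ready for the table: take the spent foil cups out of it and put them in the white tub, and put every fresh tealight into a well of the warmer, flat on the well's floor. Then lower the top plate over the two locating pins, lug in the fork, until it rests flush on all four pillars, and push the red-headed pin from the robot's side through fork and lug until its head is fully home. Leave the tub standing and the mug, tin and spice jar where they are.

Things in the scene. Friction and masses are not known exactly. Their poses are not given: they have to be found in the camera images.
- warmer: Warmer base, fixed: dark steel slab 150 (x) x 180 (y) x 10 mm with four wells 43 mm wide, 5 mm deep. At its corners (x +-64, y +-79 mm) 18 mm square pillars, tops 30 mm above the origin, carry the plate; two of them bear locating pins. At its -y side (robot's right) the fork. Origin: centre of its underside, on the worktop; x away from the robot (yaw within 0.2 rad), z up.
- well0 (a point): Centre of the floor of the well at warmer x -26, y -35 mm, axes as the warmer.
- well1 (a point): Centre of the floor of the well at warmer x -26, y 35 mm, axes as the warmer.
- well2 (a point): Centre of the floor of the well at warmer x 26, y -35 mm, axes as the warmer.
- well3 (a point): Centre of the floor of the well at warmer x 26, y 35 mm, axes as the warmer.
- seat (a point): Centre of the plane of the four pillar tops, 30 mm above the warmer's origin; the plate's origin comes to lie here.
- loc_pin0 (a point): Tip of the locating pin on the near right pillar (warmer x -64, y -79 mm): 10 mm diameter, 24 mm high above the pillar, the last 9 mm tapered. A like pin stands on the far left pillar (warmer x 64, y 79 mm).
- fork_mouth (a point): Centre of the pin hole on the near cheek's outer face, 50 mm above the worktop; the pin enters here along +x. Axes as the warmer. The fork: two upright steel cheeks 7 mm thick, 14 mm apart (from this point x 0 to 7 and 21 to 28, y -15 to +15 mm, tops 16 mm above it), each with a 13 mm hole along x.
- top_plate: Loose perforated steel plate 150 (x) x 180 (y) x 6 mm, 0.3 to 0.55 kg, lying on the worktop, with a wooden grip bar in the middle, two steel pot rails (along x at y +-64, x +-46 mm, 34 mm high), two locating holes and, beyond its -y edge, an upright lug. Origin: centre of the plate's underside; z up. In place, its axes match the warmer's.
- plate_grip (a point): Middle of the plate's wooden grip bar, 22 mm above the plate's underside. The bar runs along plate x: 74 long, 14 wide, from 13 to 30 mm above the plate's underside; nothing stands within 58 mm of it in y.
- lug_hole (a point): Centre of the 14 mm hole (axis along plate x) in the plate's lug, at plate y -118, 20 mm above the plate's underside. The lug is 8 mm thick (x), 28 mm wide (y), 34 mm high.
- plate_hole0 (a point): Centre of the 12 mm locating hole at plate x -64, y -79 mm, at the underside; goes over loc_pin0. A like hole at plate x 64, y 79 mm goes over the other pin.
- lock_pin: Loose headed pin, 60 g, lying flat on the worktop. Red plastic head 30 long (x -30 to 0), 16 wide (y), 26 mm high (z 0 to 26); steel shank 10 mm diameter, x 0 to +46 mm, axis 5 mm above the underside, last 10 mm tapered. Origin: under the shoulder where head and shank meet, at the underside; x along the shank to the tip, z up.
- pin_shoulder (a point): Point on the shank axis where it meets the head (lock_pin x 0, z 5 mm). With the pin fully home it lies at fork_mouth.
- tealight0: Fresh tealight, if present (3 or 4 are): white wax in a metal cup, 38 mm diameter, 16 mm high, 20 g, standing on the worktop at the start. Origin: centre of its underside.
- tealight1: Fresh tealight, if present (3 or 4 are): white wax in a metal cup, 38 mm diameter, 16 mm high, 20 g, standing on the worktop at the start. Origin: centre of its underside.
- tealight2: Fresh tealight, if present (3 or 4 are): white wax in a metal cup, 38 mm diameter, 16 mm high, 20 g, standing on the worktop at the start. Origin: centre of its underside.
- tealight3: Fresh tealight, if present (3 or 4 are): white wax in a metal cup, 38 mm diameter, 16 mm high, 20 g, standing on the worktop at the start. Origin: centre of its underside.
- spent0: Spent tealight, if present (1 or 2 are): empty foil cup, 38 mm diameter, 16 mm high, 15 g, stiff, standing in a well of the warmer at the start. Origin: centre of its underside.
- spent1: Spent tealight, if present (1 or 2 are): empty foil cup, 38 mm diameter, 16 mm high, 15 g, stiff, standing in a well of the warmer at the start. Origin: centre of its underside.
- tub: White plastic open tub, loose, 0.4 kg, 170 x 170 mm at the rim and 135 mm high, inside 142 x 142 mm, floor 4 mm thick. Origin: centre of its underside.
- mug: Beige mug, 78 mm wide, 100 mm high; bystander. Origin: centre of its underside.
- tin: Small food tin, 75 mm diameter, 58 mm high; bystander. Origin: centre of its underside.
- spice_jar: Spice jar with black cap, 40 mm diameter, 105 mm high; bystander. Origin: centre of its underside.
Not all that is in view belongs to the job. Leave any green look-alike of the tealight1 alone.

How it is judged:
By the outcome, as a careful person would: the job done as asked, in the order asked, and still so for the second after the job is handed in, with the robot touching nothing.
Of tealight0, tealight1, tealight2, tealight3 only 3 to 4 are there at a start; the rules pass over those that are not, and their reading is None.
Of spent0, spent1 only 1 to 2 are there at a start; the rules pass over those that are not, and their reading is None.
At some moment in a run one of lock_pin, top_plate may be knocked a few centimetres aside while the robot is not near it.
Once in a run the grip may slacken for a moment while it holds something.
It also fails if it takes over 210 s, if anything falls off the work surface, if the arm or the gripper's body presses on something with over 40 N, if the wrist force passes 120 N, or if a joint passes its speed limit or range.

## Robot

A 6-joint arm with a two-finger parallel gripper is mounted at the origin on a cart in front of the work surface, level with it; the furniture and walls round the work are solid. World frame = base frame: x ahead of the robot, y to its left, z up, the work surface at z = 0. Lengths are in m, angles in rad, forces in N, time in s.
With the tool pointing down it reaches from about 0.35 to 0.85 m from the base axis. Payload 8.1 kg.
Tool frame: the origin (TCP) lies between the finger pads; the fingertips stand 8 mm ahead of it and the grasp point (between the pads) lies 11 mm behind it (ctrl.finger_overhang is the z of the fingertips in the tool frame, in m); z points along the fingers, y is the line along which they close (so a half turn about z gives the same grasp; the last joint's range is limited). The gripper opens to 85 mm and grips with 20 to 120 N. Pads are 22 mm wide; open, the fingers measure 114 mm over their backs; the gripper's body (76 mm by 85 mm) begins 54 mm behind the grasp point. The pads swing forward as they close: fully open they stand 13 mm farther back than shut.
Start: joints at [1.047, 0.13, 1.488, -0, 1.523, -0.085], TCP at [0.255, 0.543, 0.239] pointing down, gripper open.
Joint ranges: [-2.96, 2.96], [-0.89, 2.26], [0.02, 2.5], [-1.34, 4.48], [0, 2.73], [-2.66, 2.66]. Speed limits (rad/s): [2.39, 2.39, 2.79, 3.14, 3.14, 3.14].

## Interface

Orientations are given as a 3x3 rotation matrix whose columns are the frame's x, y, z axes.
In Python, from station import ctrl gives the robot as it stands.
- The arm moves only by the tool send_rows, never from a script. Its argument "increments" is a list of rows, each a list of 5 numbers: the shift along the tool's x, y, z in units of 40 mm (1.0 is 40 mm), then the turn about the tool's z in rad, then the gripper command: -1 is fully open, 1 is shut, values between are in proportion. In form: [[x, y, z, yaw, hand], ...]. A call has exactly 8 rows; each row is the pose to reach, as a shift and turn from the pose commanded when the call began, along the tool's axes at that moment; what a row does not reach only later rows make up. A row lasts 1/10 s, in which the tool goes at most 50 mm and 8.59 degrees, less where a joint would pass 70% of its speed; a pose out of reach is approached as far as the arm can. A call with a gripper value outside its range is refused whole. The fingers move at their own pace and stop on an object; the grip force is fixed at half the most. Time passes only in rows, so rows that repeat a pose let the fingers close, or fill a call up. It gives the time, the measured TCP pose, the force, the opening and the grip force at its end, in the units of the state.
- ctrl.sense(): the state, without advancing time (a new reading comes with each control period).
- ctrl.read_camera(name): name is "side" or "top" or "wrist"; returns the picture (480x640x3 uint8, red, green, blue); there is no depth.
- ctrl.get_calibration(name): a dict with "fovy" (degrees; the focal length in pixels is half the picture's height over the tangent of half this angle, whatever the lens; pixels are square), "cx", "cy" (the principal point, pixels), "position" and "orientation" of the camera in the world; the wrist camera has in their place "tool_from_camera" (4x4, takes a point from camera to tool coordinates, whose origin is the TCP and whose axes are the flange's). Camera axes: x right, y down, z forward; pixel columns grow to the right and rows downward; lengths in m; the calibration is good to about 2 mm. The wrist camera is an equidistant fisheye: a pixel r from the principal point sees the ray r / f radians off the axis. A picture is of the moment at which its call begins: read the wrist's pose just before it. get_calibration takes no time and is no camera call.
- ctrl.sign_off(): hands the job in; it is judged then, once.
The state is a dict: "clock": time; "joint_positions": joint angles; "dq": joint speeds; "joint_torque": joint torques, N m; "ee_pos": TCP position; "orientation": TCP orientation; "contact_force": force on the tool from outside, world axes, zero at the start; "moment": the same for the moment, N m; "gripper_width": finger opening in m; "gripper_force": force on a finger pad.
Only numpy, scipy, OpenCV 4.12 (cv2) and the standard library are available. Lean on these libraries where they do the work, as an engineer would, in place of code of your own. Each camera call takes 0.05 s, during which the arm holds its last target. There are 200 camera calls.

## Working session

There is one attempt and no reset: what is moved stays moved. The work goes in short steps, Python scripts to look and compute and a tool call to move; the robot and the scene stay as the last step left them, time stands still between calls to the robot, and variables do not carry over. Pictures are saved under pics/ and viewed, at most 14 in all, crops included, and the job is handed in when it is done.

Besides the shell and the picture viewer there is one more tool, called after "Request:" as name(argument=value, ...), one argument or row to a line, values as JSON. send_rows: Moves the arm, as the interface text tells. Its arguments: {"type":"object","properties":{"increments":{"type":"array","items":{"type":"array","items":{"type":"number"}}}},"required":["increments"]}

```bash
ls; mkdir -p pics; python3 - <<'E'
from station import ctrl
import cv2
s=ctrl.sense();print({k:(v if not hasattr(v,'tolist') else v.tolist()) for k,v in s.items()})
for n in("top","side","wrist"):
    im=ctrl.read_camera(n);cv2.imwrite(f"pics/{n}0.png",im[...,::-1]);print(n,ctrl.get_calibration(n))
print(ctrl.finger_overhang)
E
```

```text
pics
{'clock': 0.0, 'joint_positions': [1.0465965930335894, 0.13119008134256918, 1.489311679841042, -9.224056663177177e-06, 1.523004410649751, -0.08537418057623641], 'dq': [-0.0001092051511828304, -0.00033368423972226504, 0.001736101636287208, 0.002307207364004726, 0.0007099735419150383, 0.0006912722124389882], 'joint_torque': [-0.0010748399290605448, -56.94001078605652, -50.05537033081055, -0.00021744352579844417, 0.015064090839587152, 5.031752721151861e-05], 'ee_pos': [0.254616853603499, 0.5426848811554352, 0.23820936363496287], 'orientation': [[-0.9052514002272609, 0.42487527617947424, -0.0009497778681429627], [0.4248763098531683, 0.9052498891306604, -0.0016611906818977662], [0.00015398746007708915, -0.0019073333066292216, -0.9999981691820838]], 'contact_force': [0.5950027063067004, -0.20150216219096684, -0.3214648201099346], 'moment': [-0.02983477102114318, -0.002541620078977796, -0.02248593048255295], 'gripper_force': 0.0, 'gripper_width': 0.08523314527687868}
top {'fovy': 42.58277264859639, 'cx': 324.9305993203241, 'cy': 230.74565989962892, 'position': array([ 0.22534616, -0.01
[... 276 characters left out ...]
3, 'cy': 247.03677494318285, 'position': array([0.52974551, 0.8713223 , 0.74847429]), 'orientation': array([[-0.99950385, -0.02790261,  0.01461191],
       [-0.02841457,  0.59862877, -0.80052246],
       [ 0.01358956, -0.80054047, -0.5991246 ]])}
wrist {'fovy': 65.70646984690485, 'cx': 319.83353985845105, 'cy': 244.08032441228667, 'tool_from_camera': array([[ 8.33401216e-04, -9.52167235e-01, -3.05576278e-01,
         7.74393175e-02],
       [ 9.99999382e-01,  1.01828833e-03, -4.45650063e-04,
        -1.20986000e-03],
       [ 7.35498148e-04, -3.05575718e-01,  9.52167496e-01,
        -1.33876716e-01],
       [ 0.00000000e+00,  0.00000000e+00,  0.00000000e+00,
         1.00000000e+00]])}
0.008
```

View pics/top0.png

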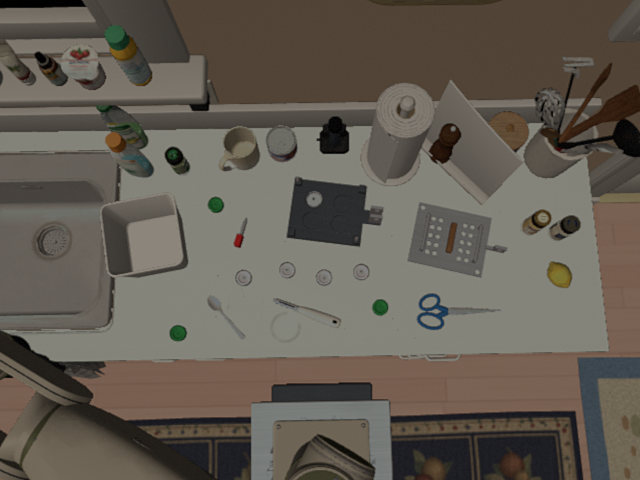

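View pics/side0.png

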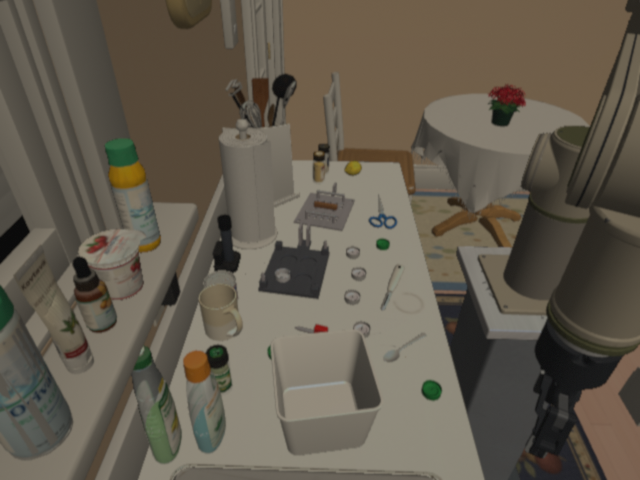

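The top view shows the warmer at about (329,212) with one spent cup at (314,199) and the fork at (375,214). The plate is at (452,238) with its lug to the right. The pin is at (240,235), tip up. Fresh tealights are at (244,278), (287,269), (324,277) and (361,271), the tub is at (143,235), and the green lids are decoys. The side view agrees with this.

```bash
cat > h.py <<'E'
import numpy as np, cv2
from station import ctrl
def cast(name,uv,z,pose=None):
    "pixels -> world points on plane z"
    c=ctrl.get_calibration(name);uv=np.atleast_2d(np.array(uv,float))
    f=240/np.tan(np.radians(c["fovy"]/2));d=(uv-[c["cx"],c["cy"]])/f
    if name=="wrist":
        r=np.linalg.norm(d,axis=1,keepdims=True)+1e-9
        v=np.hstack([d/r*np.sin(r),np.cos(r)])
        T=c["tool_from_camera"];p,R=pose
        o=p+R@T[:3,3];v=v@(R@T[:3,:3]).T
    else:
        o=c["position"];v=np.hstack([d,np.ones((len(d),1))])@c["orientation"].T
    return o+v*((z-o[2])/v[:,2:])
def look(name,fn=None):
    s=ctrl.sense();pose=(np.array(s["ee_pos"]),np.array(s["orientation"]))
    im=ctrl.read_camera(name)[...,::-1].copy()
    if fn:cv2.imwrite("pics/"+fn,im)
    return im,pose
def proj(P,pose):
    c=ctrl.get_calibration("wrist");T=c["tool_from_camera"];p,R=pose
    q=(((np.atleast_2d(P)-p)@R)-T[:3,3])@T[:3,:3]
    f=240/np.tan(np.radians(c["fovy"]/2));n=np.hypot(q[:,0],q[:,1]);th=np.arctan2(n,q[:,2])
    return np.c_[c["cx"]+f*th*q[:,0]/n,c["cy"]+f*th*q[:,1]/n]
def go(x,y,z,axis=None):
    """shift to TCP target in row units; axis = world angle wanted for tool y (mod pi)"""
    s=ctrl.sense();p=np.array(s["ee_pos"]);R=np.array(s["orientation"])
    d=R.T@(np.array([x,y,z])-p)/.04
    a=np.arctan2(R[1,1],R[0,1]);t=0
    if axis is not None: t=-((axis-a+np.pi/2)%np.pi-np.pi/2)
    print("shift",d.round(3),"turn",round(t,3),"at",p.round(4),"yang",round(a,3),"q6",round(s["joint_positions"][5],2),"w",round(s["gripper_width"],4),"t",round(s["clock"],1),"F",np.round(s["contact_force"],1))
E
python3 - <<'E'
from h import *
P=lambda n,uv,z:print(n,cast("top",uv,z)[:,:2].round(3).tolist())
P("tea",[(244,278),(287,269),(324,277),(361,271)],.016)
P("spent",[(314,199)],.021)
P("warmer corners",[(296,179),(367,187),(361,245),(288,238)],.01)
P("fork",[(375,214)],.066)
P("plate corners",[(418,204),(491,214),(484,275),(409,263)],.006);P("grip",[(451,237)],.03);P("lug",[(497,248)],.03)
P("pin head",[(239,240)],.026);P("tip",[(245,219)],.005)
P("tub rim",[(103,205),(178,195),(185,262),(110,276)],.135)
P("mug",[(240,148)],.1);P("tin",[(281,143)],.058);P("jar",[(177,160)],.1);P("roll",[(404,108)],.3)
go(.45,.0,.3,np.pi/2)
E
```

```text
tea [[0.434, 0.177], [0.453, 0.075], [0.433, -0.013], [0.446, -0.101]]
spent [[0.624, 0.008]]
warmer corners [[0.679, 0.052], [0.655, -0.123], [0.51, -0.103], [0.53, 0.073]]
fork [[0.573, -0.135]]
plate corners [[0.611, -0.247], [0.583, -0.424], [0.432, -0.396], [0.465, -0.218]]
grip [[0.522, -0.318]]
lug [[0.493, -0.426]]
pin head [[0.524, 0.189]]
tip [[0.58, 0.178]]
tub rim [[0.587, 0.479], [0.607, 0.312], [0.454, 0.292], [0.426, 0.454]]
mug [[0.729, 0.179]]
tin [[0.756, 0.086]]
jar [[0.702, 0.326]]
roll [[0.736, -0.181]]
shift [-10.186 -10.212  -1.525] turn -0.439 at [0.2547 0.5428 0.2385] yang 1.132 q6 -0.09 w 0.0855 t 0.1 F [0.5 0.4 0.2]
```

```bash
python3 -c "
from h import *
go(.47,.02,.32,np.pi/2-.0)"
```

```text
shift [-10.426  -9.548  -2.026] turn -0.439 at [0.2547 0.5428 0.2385] yang 1.132 q6 -0.09 w 0.0855 t 0.1 F [0.5 0.4 0.2]
```

Request:
send_rows(
  increments=[
    [-10.4,-9.5,-2,-0.44,-1],
    [-10.4,-9.5,-2,-0.44,-1],
    [-10.4,-9.5,-2,-0.44,-1],
    [-10.4,-9.5,-2,-0.44,-1],
    [-10.4,-9.5,-2,-0.44,-1],
    [-10.4,-9.5,-2,-0.44,-1],
    [-10.4,-9.5,-2,-0.44,-1],
    [-10.4,-9.5,-2,-0.44,-1],
  ],
)

```text
clock: 0.95
ee_pos: [0.405, 0.1784, 0.2953]
orientation: [[-1.0, -0.002, 0.0], [-0.002, 1.0, 0.0], [-0.0, 0.0, -1.0]]
contact_force: [2.1, -0.1, 0.1]
gripper_width: 0.0856
gripper_force: 0.0
```

```bash
python3 -c "
from h import *
go(.47,.02,.32,np.pi/2-.0)"
```

```text
shift [-1.618 -3.963 -0.618] turn 0.002 at [0.405  0.1784 0.2953] yang 1.572 q6 -1.27 w 0.0856 t 0.9 F [ 2.1 -0.1  0.1]
```

Request:
send_rows(
  increments=[
    [-1.4,-3.6,-0.5,0,-1],
    [-1.4,-3.6,-0.5,0,-1],
    [-1.4,-3.6,-0.5,0,-1],
    [-1.4,-3.6,-0.5,0,-1],
    [-1.4,-3.6,-0.5,0,-1],
    [-1.4,-3.6,-0.5,0,-1],
    [-1.4,-3.6,-0.5,0,-1],
    [-1.4,-3.6,-0.5,0,-1],
  ],
)

```text
clock: 1.75
ee_pos: [0.4607, 0.0378, 0.3149]
orientation: [[-1.0, -0.004, -0.0], [-0.004, 1.0, 0.0], [0.0, 0.0, -1.0]]
contact_force: [-0.5, 0.2, 0.4]
gripper_width: 0.0855
gripper_force: 0.0
```

```bash
python3 -c "
from h import *
look('wrist','w1.png')
go(.47,.02,.32,np.pi/2-.0)"
```

```text
shift [-0.23  -0.44  -0.126] turn 0.003 at [0.4607 0.0376 0.315 ] yang 1.574 q6 -1.6 w 0.0851 t 1.8 F [-0.5 -0.7 -0.5]
```

View pics/w1.png

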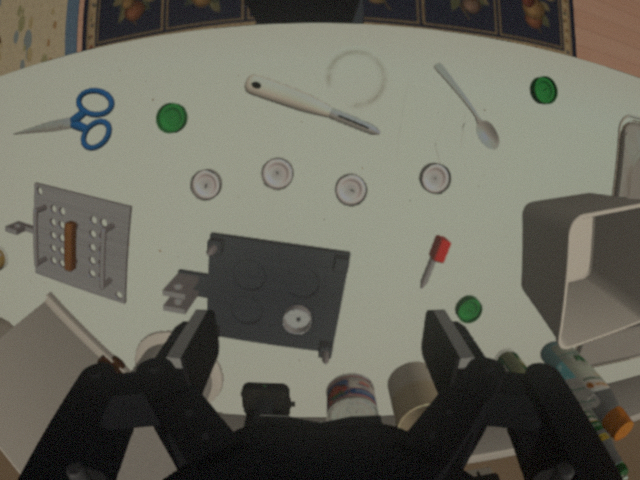

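The wrist view shows four fresh tealights at (206,184), (277,173), (351,190) and (435,178). The warmer is around (278,292) with the spent cup at (297,320). The pin is at (436,260), the plate at (82,243) and the tub at right. I'll take circles by Hough and view an enlarged crop of the warmer.

```bash
python3 - <<'E'
from h import *
im,pose=look('wrist')
g=cv2.cvtColor(im,cv2.COLOR_BGR2GRAY)
for uv in[(206,184),(277,173),(351,190),(435,178),(297,320)]:
    x,y=uv;c=cv2.resize(g[y-28:y+28,x-28:x+28],None,fx=4,fy=4,interpolation=cv2.INTER_CUBIC)
    r=cv2.HoughCircles(c,cv2.HOUGH_GRADIENT,1,200,param1=100,param2=15,minRadius=50,maxRadius=76)
    if r is None:print(uv,None);continue
    u=r[0,0,:2]/4+[x-28-.375,y-28-.375];print(u.round(1),r[0,0,2]/4,cast('wrist',u,.016 if uv[1]<300 else .021,pose).round(4))
m=cv2.inRange(cv2.cvtColor(im,cv2.COLOR_BGR2HSV),(0,150,100),(8,255,255));m[:, :400]=0;m[300:]=0
ct=max(cv2.findContours(m,0,2)[0],key=cv2.contourArea);print("head",cv2.minAreaRect(ct))
cv2.imwrite('pics/c1.png',cv2.resize(im[220:370,155:355],None,fx=4,fy=4,interpolation=cv2.INTER_CUBIC))
E
```

```text
(206, 184) None
(277, 173) None
(351, 190) None
[435. 178.] 15.8 [[0.4371 0.1748 0.016 ]]
(297, 320) None
head ((442.1206970214844, 249.94827270507812), (9.099071502685547, 21.726354598999023), 21.801410675048828)
```

View pics/c1.png

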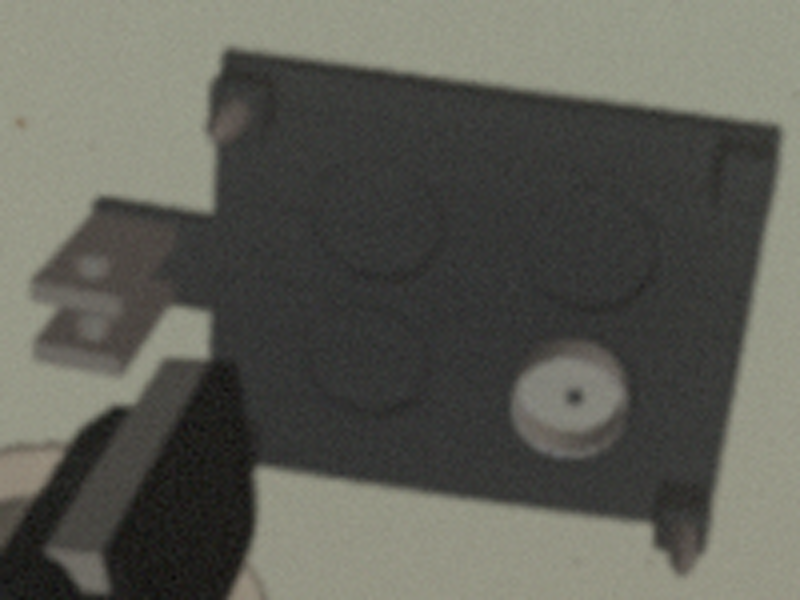

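The enlarged crop shows loc pin tips at crop (222,133) and (684,566), four well rims, the fork at left and the spent cup in the far left well.

```bash
cat >> h.py <<'E'
def blob(im,uv,h=30,t=10):
    "centre of the region differing in colour from the patch's median"
    x,y=map(int,uv);p=cv2.GaussianBlur(cv2.cvtColor(im[y-h:y+h,x-h:x+h],cv2.COLOR_BGR2LAB),(5,5),0).astype(float)
    m=(np.linalg.norm(p-np.median(p.reshape(-1,3),axis=0),axis=2)>t).astype(np.uint8)
    m=cv2.morphologyEx(m,cv2.MORPH_CLOSE,np.ones((7,7)))
    ct=max(cv2.findContours(m,0,2)[0],key=cv2.contourArea)
    c,r=cv2.minEnclosingCircle(ct);x0,y0,w,hh=cv2.boundingRect(ct)
    return np.array([x0+(w-1)/2+x-h,y0+(hh-1)/2+y-h]),w,hh
E
python3 - <<'E'
from h import *
im,pose=look('wrist');P=pose[0]
for uv in[(206,184),(277,173),(351,190),(435,178)]:
    c,w,hh=blob(im,uv);print(c,w,hh,cast('wrist',c,.008,pose).round(4))
top,_=look('top')
for uv in[(244,278),(287,269),(324,277),(361,271)]:
    c,w,hh=blob(top,uv,14);print(c,w,hh,cast('top',c,.008).round(4))
f=lambda u,v:(155+u/4,220+v/4)
a=cast('wrist',f(222,133),.054,pose)[0];b=cast('wrist',f(684,566),.054,pose)[0]
d=b-a;print("pins",a.round(4),b.round(4),"dist",np.linalg.norm(d).round(4),"yaw",(np.arctan2(d[1],d[0])-np.arctan2(79,64)).round(4),"ctr",((a+b)/2).round(4))
wl=cast('wrist',[f(382,218),f(592,247),f(370,360)],.01,pose);print("wells0,1,2",wl.round(4))
print("spent",cast('wrist',f(572,395),.021,pose).round(4))
print("pin head",cast('wrist',(442.5,244),.026,pose),"tip",cast('wrist',(424,285),.005,pose))
print("plate grip",cast('wrist',[(67,223),(71,270)],.03,pose).round(4),"corners",cast('wrist',[(36,183),(131,207),(127,301),(36,272)],.006,pose).round(4),"holes",cast('wrist',[(41,191),(121,294)],.006,pose).round(4))
E
```

```text
[206. 184.] 35 35 [[ 0.4469 -0.1045  0.008 ]]
[277. 173.] 35 35 [[ 0.4353 -0.0154  0.008 ]]
[351.  189.5] 35 36 [[0.4551 0.0732 0.008 ]]
[435. 178.] 35 35 [[0.4383 0.1772 0.008 ]]
[243.5 277.5] 28 28 [[0.436  0.1796 0.008 ]]
[287.  269.5] 17 18 [[0.4535 0.0755 0.008 ]]
[323.5 276.5] 28 28 [[ 0.4351 -0.0117  0.008 ]]
[361.  271.5] 17 18 [[ 0.4457 -0.1017  0.008 ]]
pins [ 0.521  -0.0907  0.054 ] [0.6683 0.0446 0.054 ] dist 0.2 yaw -0.1472 ctr [ 0.5947 -0.023   0.054 ]
wells0,1,2 [[ 0.5651 -0.0534  0.01  ]
 [ 0.5745  0.0146  0.01  ]
 [ 0.6172 -0.0611  0.01  ]]
spent [[0.623  0.0078 0.021 ]]
pin head [[0.51759661 0.1881486  0.026     ]] tip [[0.58216288 0.17610771 0.005     ]]
plate grip [[ 0.4879 -0.3131  0.03  ]
 [ 0.5577 -0.3223  0.03  ]] corners [[ 0.4309 -0.3871  0.006 ]
 [ 0.474  -0.2153  0.006 ]
 [ 0.6138 -0.2471  0.006 ]
 [ 0.5742 -0.4244  0.006 ]] holes [[ 0.4437 -0.3782  0.006 ]
 [ 0.6028 -0.2553  0.006 ]]
```

```bash
python3 -c "
from h import *
go(.6245,.008,.08,1.426)"
```

```text
shift [-4.087 -0.736  5.877] turn 0.147 at [0.4609 0.037  0.3151] yang 1.573 q6 -1.6 w 0.0852 t 1.9 F [-0.5 -0.2  0.4]
```

Request:
send_rows(
  increments=[
    [-4.09,-0.74,5.88,0.147,-0.3],
    [-4.09,-0.74,5.88,0.147,-0.3],
    [-4.09,-0.74,5.88,0.147,-0.3],
    [-4.09,-0.74,5.88,0.147,-0.3],
    [-4.09,-0.74,5.88,0.147,-0.3],
    [-4.09,-0.74,5.88,0.147,-0.3],
    [-4.09,-0.74,5.88,0.147,-0.3],
    [-4.09,-0.74,5.88,0.147,-0.3],
  ],
)

```text
clock: 2.75
ee_pos: [0.6238, 0.0072, 0.0784]
orientation: [[-0.989, 0.145, -0.003], [0.145, 0.989, 0.0], [0.003, -0.0, -1.0]]
contact_force: [1.5, -0.6, 0.4]
gripper_width: 0.0553
gripper_force: 0.0
```

```bash
python3 -c "
from h import *
look('wrist','w2.png')
go(.6245,.008,.02,1.426)"
```

```text
shift [0.012 0.018 1.516] turn -0.001 at [0.6248 0.0072 0.0807] yang 1.425 q6 -1.5 w 0.0557 t 2.8 F [-0.1  0.6  0. ]
```

View pics/w2.png

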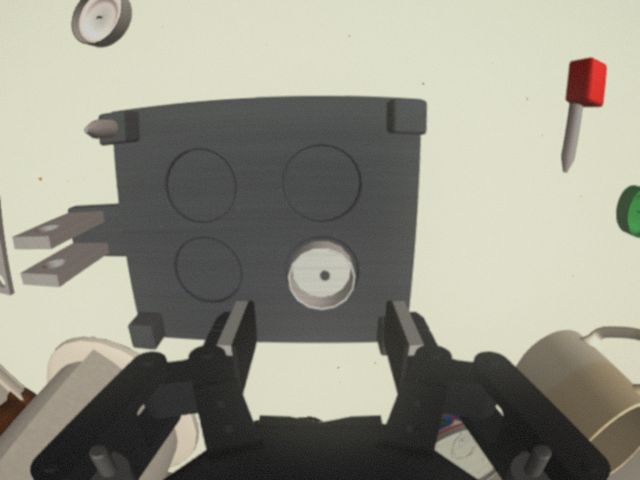

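The close view shows well rims centred at (202,186), (322,183) and (208,269), pillars at the corners, and the spent cup between the fingers at about (322,272).

```bash
python3 - <<'E'
from h import *
s=ctrl.sense();pose=(np.array(s["ee_pos"]),np.array(s["orientation"]))
w=cast('wrist',[(202,186),(322,183),(208,269)],.01,pose);print(w.round(4),np.linalg.norm(w[0]-w[1]),np.linalg.norm(w[0]-w[2]))
print("ctr",(w[1]+w[2])/2)
d=w[1]-w[0];e=w[2]-w[0];print("yaw",-np.arctan2(d[0],d[1]),np.arctan2(e[1],e[0]))
print("spent",cast('wrist',(323,270),.021,pose).round(4))
print("pillars nl",cast('wrist',(408,116),.03,pose).round(4),"pin0tip",cast('wrist',(88,128),.054,pose).round(4))
print("lockpin head top",cast('wrist',[(588,70)],.026,pose),"tip",cast('wrist',(568,170),.005,pose),"shoulder",cast('wrist',(578,104),.005,pose))
print("tea",cast('wrist',(98,18),.016,pose))
E
```

```text
[[ 0.5682 -0.0543  0.01  ]
 [ 0.5776  0.0138  0.01  ]
 [ 0.6185 -0.0624  0.01  ]] 0.06876001531606334 0.05096183017771109
ctr [ 0.5980443  -0.02428567  0.01      ]
yaw -0.13661340586643522 -0.15910678211830706
spent [[0.6244 0.0076 0.021 ]]
pillars nl [[0.5465 0.0613 0.03  ]] pin0tip [[ 0.5236 -0.0935  0.054 ]]
lockpin head top [[0.52239092 0.18267425 0.026     ]] tip [[0.58691335 0.17676769 0.005     ]] shoulder [[0.54314115 0.1884877  0.005     ]]
tea [[ 0.45139449 -0.10274845  0.016     ]]
```

Request:
send_rows(
  increments=[
    [0,0,0.8,0,-0.3],
    [0,0,1.52,0,-0.3],
    [0,0,1.52,0,-0.3],
    [0,0,1.52,0,1],
    [0,0,1.52,0,1],
    [0,0,1.52,0,1],
    [0,0,1.52,0,1],
    [0,0,1.3,0,1],
  ],
)

```text
clock: 3.6
ee_pos: [0.6251, 0.0069, 0.0291]
orientation: [[-0.989, 0.145, 0.001], [0.145, 0.989, -0.0], [-0.001, 0.0, -1.0]]
contact_force: [-0.1, -0.4, -0.8]
gripper_width: 0.0345
gripper_force: 59.7
```

Request:
send_rows(
  increments=[
    [0,0,-1.2,0,1],
    [0,0,-2.4,0,1],
    [0,0,-3.6,0,1],
    [0.4,0.9,-4.3,0,1],
    [4.0,8.94,-4.3,0,1],
    [4.0,8.94,-4.3,0,1],
    [4.0,8.94,-4.3,0,1],
    [4.0,8.94,-4.3,0,1],
  ],
)

```text
clock: 4.4
ee_pos: [0.5594, 0.2392, 0.2018]
orientation: [[-0.989, 0.146, 0.002], [0.146, 0.989, 0.001], [-0.002, 0.001, -1.0]]
contact_force: [0.6, 0.3, -0.1]
gripper_width: 0.0343
gripper_force: 59.8
```

```bash
python3 -c "
from h import *
go(.5185,.384,.2,1.426)"
```

```text
shift [1.538 3.433 0.045] turn -0.001 at [0.5594 0.2392 0.2018] yang 1.425 q6 -1.1 w 0.0343 t 4.4 F [ 0.6  0.3 -0.1]
```

Request:
send_rows(
  increments=[
    [1.54,3.43,0,0,1],
    [1.54,3.43,0,0,1],
    [1.54,3.43,0,0,1],
    [1.54,3.43,0,0,1],
    [1.54,3.43,1.2,0,1],
    [1.54,3.43,2.4,0,1],
    [1.54,3.43,2.8,0,1],
    [1.54,3.43,2.8,0,-0.4],
  ],
)

```text
clock: 5.2
ee_pos: [0.5169, 0.3804, 0.0852]
orientation: [[-0.989, 0.146, -0.005], [0.146, 0.989, -0.003], [0.005, -0.004, -1.0]]
contact_force: [-0.3, -0.6, 0.4]
gripper_width: 0.0476
gripper_force: 0.0
```

```bash
python3 -c "
from h import *
go(.4372,.177,.1,1.426)"
```

```text
shift [ 1.232 -5.323 -0.344] turn -0.001 at [0.5169 0.3804 0.0852] yang 1.425 q6 -0.87 w 0.0476 t 5.2 F [-0.3 -0.6  0.4]
```

Request:
send_rows(
  increments=[
    [0,0,0,0,-0.4],
    [0,0,-1.2,0,-0.4],
    [0,0,-2.4,0,-0.4],
    [0.2,-0.8,-3.0,0,-0.4],
    [1.24,-5.32,-3.0,0,-0.4],
    [1.24,-5.32,-3.0,0,-0.4],
    [1.24,-5.32,-3.0,0,-0.4],
    [1.24,-5.32,-3.0,0,-0.4],
  ],
)

```text
clock: 6.0
ee_pos: [0.4394, 0.1769, 0.2119]
orientation: [[-0.989, 0.146, 0.006], [0.146, 0.989, 0.001], [-0.006, 0.002, -1.0]]
contact_force: [0.6, 0.2, -0.1]
gripper_width: 0.06
gripper_force: 0.0
```

```bash
python3 -c "
from h import *
im,pose=look('wrist','w3.png')
uv=proj([.4372,.178,.008],pose)[0];print(uv)
c,w,h=blob(im,uv,45);print(c,w,h,cast('wrist',c,.008,pose))
go(.4372,.178,.1,1.426)"
```

```text
[321.89445139 209.16464321]
[321. 210.] 45 45 [[0.43786838 0.17706248 0.008     ]]
shift [0.053 0.107 2.788] turn -0.003 at [0.4382 0.1736 0.2115] yang 1.423 q6 -1.15 w 0.0597 t 6.0 F [ 4.  -0.7 -0.1]
```

View pics/w3.png

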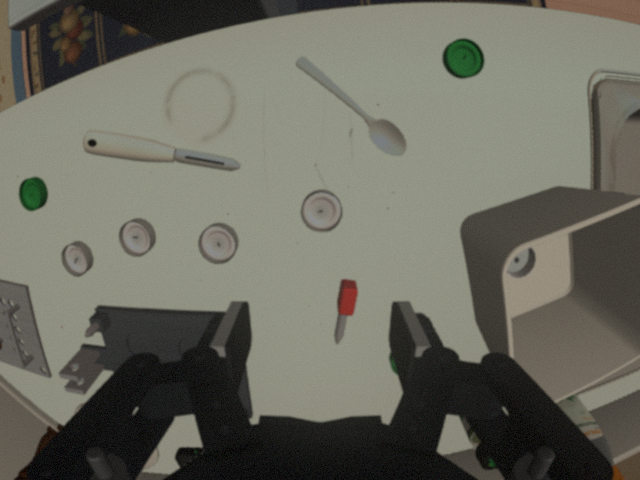

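The tealight is centred at (321,210), and the spent cup is in the tub at (520,262).

Request:
send_rows(
  increments=[
    [0.03,0.08,1.2,0,-0.3],
    [0.03,0.08,2.4,0,-0.3],
    [0.03,0.08,3.6,0,-0.3],
    [0.03,0.08,4.6,0,-0.3],
    [0.03,0.08,4.95,0,-0.3],
    [0.03,0.08,4.95,0,-0.3],
    [0.03,0.08,4.95,0,1],
    [0.03,0.08,4.95,0,1],
  ],
)

```text
clock: 6.85
ee_pos: [0.441, 0.183, 0.0137]
orientation: [[-0.989, 0.145, 0.005], [0.145, 0.989, 0.001], [-0.005, 0.002, -1.0]]
contact_force: [-1.1, 0.4, 3.1]
gripper_width: 0.0332
gripper_force: 59.3
```

```bash
python3 -c "
from h import *
go(.5755,.0145,.1,1.426)"
```

```text
shift [-3.948 -3.674 -2.146] turn -0.001 at [0.441  0.183  0.0137] yang 1.425 q6 -1.14 w 0.0332 t 6.8 F [-1.1  0.4  3.1]
```

Request:
send_rows(
  increments=[
    [0,0,-1,0,1],
    [0,0,-1.9,0,1],
    [-4.02,-3.67,-1.9,0,1],
    [-4.02,-3.67,-1.9,0,1],
    [-4.02,-3.67,-1.9,0,1],
    [-4.02,-3.67,-1.9,0,1],
    [-4.02,-3.67,-1.9,0,1],
    [-4.02,-3.67,-1.9,0,1],
  ],
)

```text
clock: 7.65
ee_pos: [0.5791, 0.0108, 0.0892]
orientation: [[-0.989, 0.148, 0.005], [0.148, 0.989, -0.001], [-0.005, -0.0, -1.0]]
contact_force: [0.3, 0.1, 0.7]
gripper_width: 0.0335
gripper_force: 60.0
```

Request:
send_rows(
  increments=[
    [0,0,0.5,0,1],
    [0,0,0.7,0,1],
    [0,0,0.7,0,1],
    [0,0,0.7,0,1],
    [0,0,0.7,0,1],
    [0,0,0.7,0,1],
    [0,0,0.7,0,1],
    [0,0,0.7,0,1],
  ],
)

```text
clock: 8.45
ee_pos: [0.576, 0.0135, 0.0582]
orientation: [[-0.989, 0.145, 0.0], [0.145, 0.989, 0.0], [-0.0, 0.0, -1.0]]
contact_force: [0.1, -0.6, -0.4]
gripper_width: 0.0334
gripper_force: 60.0
```

```bash
python3 -c "
from h import *
im,pose=look('wrist','w4.png')
go(.5787,.0142,.0195,1.426)"
```

```text
shift [-0.067  0.029  0.964] turn -0.001 at [0.5759 0.0135 0.0581] yang 1.425 q6 -1.49 w 0.0334 t 8.5 F [-0.1  0.2 -0.3]
```

View pics/w4.png

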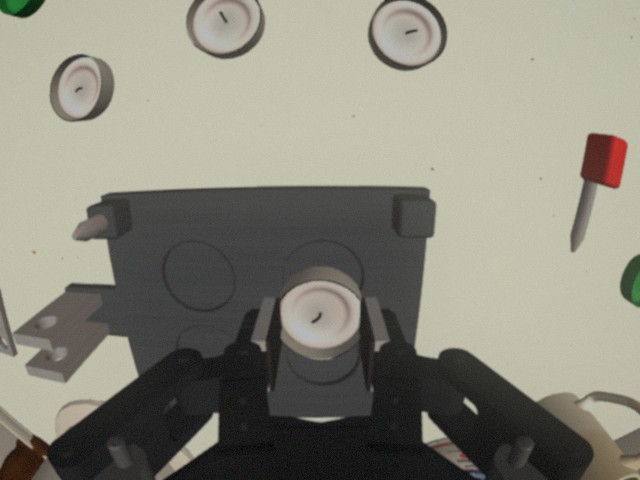

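Held tealight's top face is centred near (320,316); well1's rim is centred near (323,277) and well0's near (199,276).

```bash
python3 -c "
from h import *
s=ctrl.sense();pose=(np.array(s['ee_pos']),np.array(s['orientation']))
print(cast('wrist',(320,314),.0605,pose),cast('wrist',[(323,277),(199,276)],.01,pose))
print('expected well1 px',proj([[.5764,.0148,.01]],pose))
R=pose[1]
for a in(cast('wrist',(320,314),.0605,pose),cast('wrist',(323,277),.01,pose)):print((R.T@(a[0]-pose[0])).round(4))
# rim extents of the held cup if centred at tool x offset 0/2.3mm
for o in(-.002,0,.002,.004):
  t=np.linspace(0,6.283,60);q=np.c_[o+.019*np.cos(t),.019*np.sin(t),0*t-.0023]@R.T+pose[0];u=proj(q,pose);print(o,u.min(0).round(),u.max(0).round())
"
```

```text
[[0.56944313 0.0130011  0.0605    ]] [[ 0.57477478  0.01382188  0.01      ]
 [ 0.56503861 -0.05364761  0.01      ]]
expected well1 px [[325.25208797 279.53560486]]
[ 0.0063 -0.0014 -0.0025]
[0.0011 0.0002 0.0481]
-0.002 [277. 290.] [369. 368.]
0 [277. 285.] [370. 364.]
0.002 [277. 280.] [370. 361.]
0.004 [276. 275.] [370. 357.]
```

Request:
send_rows(
  increments=[
    [-0.055,0.01,0.2,0,1],
    [-0.055,0.01,0.4,0,1],
    [-0.055,0.01,0.6,0,1],
    [-0.055,0.01,0.8,0,1],
    [-0.055,0.01,0.95,0,1],
    [-0.055,0.01,0.95,0,1],
    [-0.055,0.01,0.95,0,1],
    [-0.055,0.01,0.95,0,1],
  ],
)

```text
clock: 9.3
ee_pos: [0.578, 0.0136, 0.0197]
orientation: [[-0.989, 0.145, -0.0], [0.145, 0.989, 0.0], [0.0, -0.0, -1.0]]
contact_force: [0.3, -1.3, -0.0]
gripper_width: 0.0329
gripper_force: 60.0
```

Request:
send_rows(
  increments=[
    [0,0,0,0,-0.3],
    [0,0,0,0,-0.3],
    [0,0,-0.9,0,-0.3],
    [0,0,-1.75,0,-0.3],
    [3.27,1.05,-1.75,0,-0.3],
    [3.27,1.05,-1.75,0,-0.3],
    [3.27,1.05,-1.75,0,-0.3],
    [3.27,1.05,-1.75,0,-0.3],
  ],
)

```text
clock: 10.1
ee_pos: [0.45, 0.0757, 0.0884]
orientation: [[-0.99, 0.143, -0.004], [0.143, 0.99, 0.001], [0.004, -0.0, -1.0]]
contact_force: [-0.3, -1.2, 0.0]
gripper_width: 0.0556
gripper_force: 0.0
```

Request:
send_rows(
  increments=[
    [0,0,0,0,-0.3],
    [0,0,0,0,-0.3],
    [0,0,0,0,-0.3],
    [0,0,0,0,-0.3],
    [0,0,0,0,-0.3],
    [0,0,0,0,-0.3],
    [0,0,0,0,-0.3],
    [0,0,0,0,-0.3],
  ],
)

```text
clock: 10.9
ee_pos: [0.4547, 0.0741, 0.0898]
orientation: [[-0.989, 0.145, -0.0], [0.145, 0.989, -0.0], [0.0, -0.0, -1.0]]
contact_force: [0.1, -0.3, -0.7]
gripper_width: 0.0555
gripper_force: 0.0
```

```bash
python3 -c "
from h import *
im,pose=look('wrist','w5.png')
uv=proj([.4545,.074,.016],pose)[0];print(uv)
c,w,h=blob(im,uv,60);print(c,w,h,cast('wrist',c,.008,pose),cast('wrist',c,.016,pose))
for z in(.0195,):go(.4545,.074,.014,1.426)"
```

```text
[322.14476472 261.72515593]
[320.5 258. ] 66 67 [[0.45488906 0.07296092 0.008     ]] [[0.45201912 0.07336958 0.016     ]]
shift [ 0.004 -0.003  1.896] turn -0.001 at [0.4547 0.0741 0.0898] yang 1.425 q6 -1.37 w 0.0557 t 10.9 F [-0.  -0.6 -0.6]
```

View pics/w5.png

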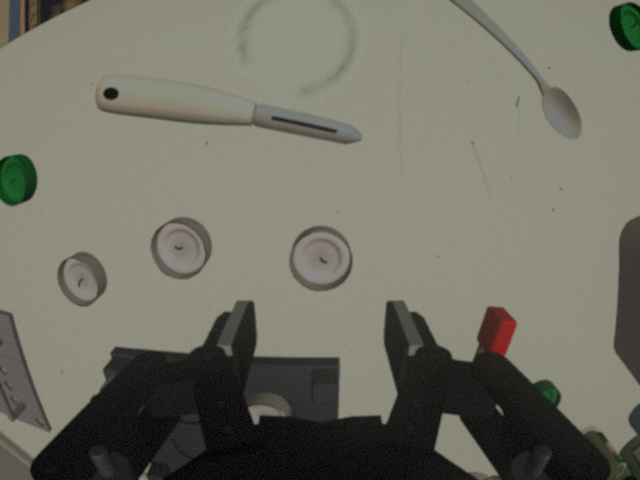

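The tealight sits centred at (320,258), between and ahead of the fingers, matching the estimate.

Request:
send_rows(
  increments=[
    [0,0,0.9,0,-0.3],
    [0,0,1.8,0,-0.3],
    [0,0,1.9,0,-0.3],
    [0,0,1.9,0,-0.3],
    [0,0,1.9,0,1],
    [0,0,1.9,0,1],
    [0,0,1.9,0,1],
    [0,0,1.9,0,1],
  ],
)

```text
clock: 11.75
ee_pos: [0.4567, 0.0742, 0.0163]
orientation: [[-0.989, 0.145, 0.004], [0.145, 0.989, 0.0], [-0.004, 0.001, -1.0]]
contact_force: [-2.0, 0.1, 8.1]
gripper_width: 0.0326
gripper_force: 60.2
```

```bash
python3 -c "
from h import *
go(.6268,.0065,.09,1.426)"
```

```text
shift [-4.461 -1.057 -1.826] turn -0.001 at [0.4567 0.0742 0.0163] yang 1.425 q6 -1.37 w 0.0326 t 11.8 F [-2.   0.1  8.1]
```

Request:
send_rows(
  increments=[
    [0,0,-1,0,1],
    [0,0,-1.9,0,1],
    [-4.55,-1.05,-1.9,0,1],
    [-4.55,-1.05,-1.9,0,1],
    [-4.55,-1.05,-1.9,0,1],
    [-4.55,-1.05,-1.9,0,1],
    [-4.55,-1.05,-1.5,0,1],
    [-4.55,-1.05,-1.2,0,1],
  ],
)

```text
clock: 12.55
ee_pos: [0.6295, 0.0057, 0.0619]
orientation: [[-0.989, 0.146, 0.001], [0.146, 0.989, 0.0], [-0.001, 0.0, -1.0]]
contact_force: [-1.0, 0.2, 0.5]
gripper_width: 0.033
gripper_force: 59.9
```

Request:
send_rows(
  increments=[
    [0,0,0,0,1],
    [0,0,0,0,1],
    [0,0,0,0,1],
    [0,0,0,0,1],
    [0,0,0,0,1],
    [0,0,0,0,1],
    [0,0,0,0,1],
    [0,0,0,0,1],
  ],
)

```text
clock: 13.35
ee_pos: [0.6287, 0.0061, 0.0619]
orientation: [[-0.989, 0.145, 0.0], [0.145, 0.989, 0.0], [-0.0, 0.0, -1.0]]
contact_force: [-0.6, -0.2, -1.4]
gripper_width: 0.033
gripper_force: 59.9
```

```bash
python3 -c "
from h import *
im,pose=look('wrist','w6.png')
R=pose[1]
for o in(0,.002,.004):
  t=np.linspace(0,6.283,60);q=np.c_[o+.019*np.cos(t),.019*np.sin(t),0*t-.000]@R.T+pose[0];u=proj(q,pose);print(o,u.min(0).round(),u.max(0).round())
print('well3 px',proj([[.6268,.0065,.01]],pose),'well1',proj([[.5752,.014,.01]],pose))
go(.6288,.0062,.0213,1.426)"
```

```text
0 [278. 283.] [369. 361.]
0.002 [277. 278.] [369. 358.]
0.004 [277. 273.] [370. 354.]
well3 px [[322.75140428 272.88345821]] well1 [[322.90821137 176.02501182]]
shift [-0.003  0.003  1.014] turn -0.001 at [0.6287 0.0061 0.0619] yang 1.425 q6 -1.5 w 0.0331 t 13.4 F [ 0.  -0.3 -0.3]
```

View pics/w6.png

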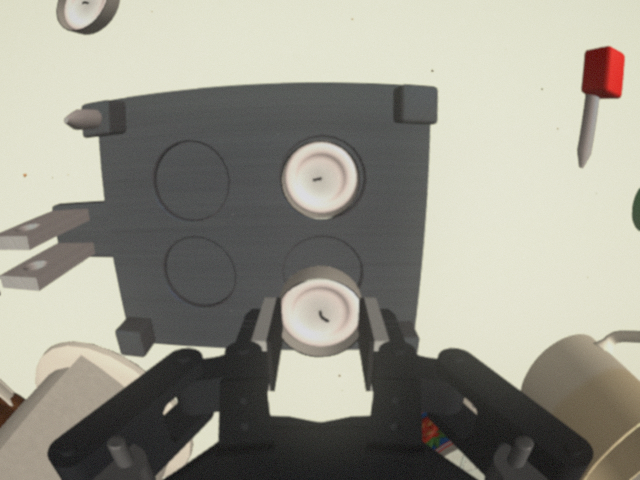

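Tealight 1 is seated at (320,178). Well3's rim is centred at (322,272) with the held cup's face above it; the empty wells are at (192,180) and (200,271).

Request:
send_rows(
  increments=[
    [-0.025,0,0.2,0,1],
    [-0.025,0,0.4,0,1],
    [-0.025,0,0.6,0,1],
    [-0.025,0,0.8,0,1],
    [-0.025,0,1.0,0,1],
    [-0.025,0,1.03,0,1],
    [-0.025,0,1.03,0,1],
    [-0.025,0,1.03,0,1],
  ],
)

```text
clock: 14.2
ee_pos: [0.6295, 0.006, 0.0213]
orientation: [[-0.989, 0.145, -0.001], [0.145, 0.989, -0.0], [0.001, -0.0, -1.0]]
contact_force: [-6.2, 1.2, 9.9]
gripper_width: 0.0327
gripper_force: 61.4
```

```bash
python3 -c "
from h import *
p=(np.array([.6287,.0061,.0619]),np.array([[-.989,.145,0],[.145,.989,0],[0,0,-1]]))
print(cast('wrist',[(192,180),(200,271)],.01,p))
go(.4355,-.0137,.09,1.426)"
```

```text
[[ 0.56606376 -0.05369473  0.01      ]
 [ 0.61641691 -0.0612091   0.01      ]]
shift [ 4.729 -1.192 -1.715] turn -0.001 at [0.6295 0.006  0.0213] yang 1.425 q6 -1.5 w 0.0327 t 14.2 F [-6.2  1.2  9.9]
```

Request:
send_rows(
  increments=[
    [0,0,0,0,-0.3],
    [0,0,0,0,-0.3],
    [0,0,-0.9,0,-0.3],
    [0,0,-1.75,0,-0.3],
    [4.73,-1.19,-1.75,0,-0.3],
    [4.73,-1.19,-1.75,0,-0.3],
    [4.73,-1.19,-1.75,0,-0.3],
    [4.73,-1.19,-1.75,0,-0.3],
  ],
)

```text
clock: 15.0
ee_pos: [0.4333, -0.0137, 0.0898]
orientation: [[-0.989, 0.145, -0.001], [0.145, 0.989, 0.0], [0.001, -0.0, -1.0]]
contact_force: [-0.1, -0.7, 1.0]
gripper_width: 0.0553
gripper_force: 0.0
```

Request:
send_rows(
  increments=[
    [0,0,0,0,-0.3],
    [0,0,0,0,-0.3],
    [0,0,0,0,-0.3],
    [0,0,0,0,-0.3],
    [0,0,0,0,-0.3],
    [0,0,0,0,-0.3],
    [0,0,0,0,-0.3],
    [0,0,0,0,-0.3],
  ],
)

```text
clock: 15.8
ee_pos: [0.4356, -0.0136, 0.0905]
orientation: [[-0.989, 0.145, -0.0], [0.145, 0.989, 0.0], [0.0, 0.0, -1.0]]
contact_force: [0.4, 0.4, -0.1]
gripper_width: 0.0554
gripper_force: 0.0
```

```bash
python3 -c "
from h import *
im,pose=look('wrist','w7.png')
uv=proj([.4353,-.0137,.008],pose)[0];print(uv)
c,w,h=blob(im,uv,60);print(c,w,h,cast('wrist',c,.008,pose))
p=cast('wrist',c,.008,pose)[0]
go(p[0],p[1],.015,1.426)"
```

```text
[322.00062204 256.61251403]
[320.5 257. ] 66 67 [[ 0.43541813 -0.014655    0.008     ]]
shift [ 0.    -0.027  1.889] turn -0.001 at [ 0.4356 -0.0136  0.0906] yang 1.425 q6 -1.57 w 0.0558 t 15.8 F [-0.2  0.3 -0.3]
```

Request:
send_rows(
  increments=[
    [0.05,-0.02,0.9,0,-0.3],
    [0.05,-0.02,1.75,0,-0.3],
    [0.05,-0.02,1.86,0,-0.3],
    [0.05,-0.02,1.86,0,-0.3],
    [0.05,-0.02,1.86,0,1],
    [0.05,-0.02,1.86,0,1],
    [0.05,-0.02,1.86,0,1],
    [0.05,-0.02,1.86,0,1],
  ],
)

```text
clock: 16.65
ee_pos: [0.4352, -0.0144, 0.0187]
orientation: [[-0.989, 0.145, 0.003], [0.145, 0.989, -0.001], [-0.003, -0.0, -1.0]]
contact_force: [-2.8, -0.9, 6.2]
gripper_width: 0.0337
gripper_force: 59.1
```

```bash
python3 -c "
from h import *
go(.6175,-.0615,.06,1.426)"
```

```text
shift [-4.683 -0.503 -1.018] turn -0.001 at [ 0.4352 -0.0144  0.0187] yang 1.425 q6 -1.58 w 0.0337 t 16.6 F [-2.8 -0.9  6.2]
```

Request:
send_rows(
  increments=[
    [0,0,-1,0,1],
    [0,0,-1.9,0,1],
    [-4.72,-0.51,-1.9,0,1],
    [-4.72,-0.51,-1.9,0,1],
    [-4.72,-0.51,-1.9,0,1],
    [-4.72,-0.51,-1.9,0,1],
    [-4.72,-0.51,-1.9,0,1],
    [-4.72,-0.51,-1.4,0,1],
  ],
)

```text
clock: 17.45
ee_pos: [0.6212, -0.0626, 0.0764]
orientation: [[-0.989, 0.146, 0.007], [0.146, 0.989, -0.001], [-0.007, -0.0, -1.0]]
contact_force: [0.1, 0.1, -0.7]
gripper_width: 0.0333
gripper_force: 59.6
```

Request:
send_rows(
  increments=[
    [0,0,0.25,0,1],
    [0,0,0.25,0,1],
    [0,0,0.25,0,1],
    [0,0,0.25,0,1],
    [0,0,0.25,0,1],
    [0,0,0.25,0,1],
    [0,0,0.25,0,1],
    [0,0,0.25,0,1],
  ],
)

```text
clock: 18.25
ee_pos: [0.6173, -0.0618, 0.0624]
orientation: [[-0.989, 0.145, 0.0], [0.145, 0.989, -0.0], [-0.0, -0.0, -1.0]]
contact_force: [0.2, 0.1, 0.2]
gripper_width: 0.0334
gripper_force: 59.6
```

```bash
cat > off.py <<'E'
# lower rim of the held cup and its tool-x offset
from h import *
im,pose=look('wrist');R=pose[1]
g=cv2.GaussianBlur(im[:,:,:],(5,5),0)[330:375,315:330].mean(1).astype(int);print([int(v.sum()//3) for v in g])
for o in(-.002,0,.002,.004):
  t=np.linspace(0,6.283,60);q=np.c_[o+.019*np.cos(t),.019*np.sin(t),0*t+.002]@R.T+pose[0];print(o,proj(q,pose)[:,1].max().round(1))
E
python3 off.py; python3 -c "
from h import *
go(.6174,-.0616,.0237,1.426)"
```

```text
[214, 216, 218, 219, 220, 219, 220, 220, 221, 220, 219, 218, 216, 213, 207, 194, 174, 153, 139, 134, 133, 133, 133, 133, 134, 142, 162, 189, 211, 221, 223, 223, 223, 223, 223, 224, 224, 224, 223, 223, 223, 223, 223, 223, 223]
-0.002 362.4
0 358.8
0.002 355.1
0.004 351.4
shift [-0.002  0.004  0.966] turn -0.001 at [ 0.6173 -0.0617  0.0623] yang 1.425 q6 -1.61 w 0.0334 t 18.3 F [-0.2  0.1 -0.4]
```

Request:
send_rows(
  increments=[
    [-0.02,0,0.2,0,1],
    [-0.02,0,0.4,0,1],
    [-0.02,0,0.6,0,1],
    [-0.02,0,0.8,0,1],
    [-0.02,0,0.95,0,1],
    [-0.02,0,0.97,0,1],
    [-0.02,0,0.97,0,1],
    [-0.02,0,0.97,0,1],
  ],
)

```text
clock: 19.1
ee_pos: [0.618, -0.0618, 0.0237]
orientation: [[-0.989, 0.145, -0.0], [0.145, 0.989, 0.0], [0.0, 0.0, -1.0]]
contact_force: [-4.1, 0.3, 5.8]
gripper_width: 0.0336
gripper_force: 60.5
```

Request:
send_rows(
  increments=[
    [0,0,0,0,-0.3],
    [0,0,0,0,-0.3],
    [0,0,-0.9,0,-0.3],
    [0,0,-1.7,0,-0.3],
    [4.1,-1.64,-1.7,0,-0.3],
    [4.1,-1.64,-1.7,0,-0.3],
    [4.1,-1.64,-1.7,0,-0.3],
    [4.1,-1.64,-1.7,0,-0.3],
  ],
)

```text
clock: 19.9
ee_pos: [0.4428, -0.1031, 0.0903]
orientation: [[-0.989, 0.146, -0.002], [0.146, 0.989, 0.0], [0.002, 0.0, -1.0]]
contact_force: [-0.3, 0.0, 0.2]
gripper_width: 0.0552
gripper_force: 0.0
```

Request:
send_rows(
  increments=[
    [0,0,0,0,-0.3],
    [0,0,0,0,-0.3],
    [0,0,0,0,-0.3],
    [0,0,0,0,-0.3],
    [0,0,0,0,-0.3],
    [0,0,0,0,-0.3],
    [0,0,0,0,-0.3],
    [0,0,0,0,-0.3],
  ],
)

```text
clock: 20.7
ee_pos: [0.4464, -0.1029, 0.0914]
orientation: [[-0.989, 0.145, -0.0], [0.145, 0.989, 0.0], [0.0, 0.0, -1.0]]
contact_force: [0.3, 1.0, 1.4]
gripper_width: 0.0556
gripper_force: 0.0
```

```bash
python3 -c "
from h import *
im,pose=look('wrist','w8.png')
uv=proj([.4463,-.103,.008],pose)[0];print(uv)
c,w,h=blob(im,uv,60);print(c,w,h,cast('wrist',c,.008,pose))
p=cast('wrist',c,.008,pose)[0]
go(p[0],p[1],.016,1.426)"
```

```text
[322.00330874 256.53712504]
[320.5 258. ] 66 67 [[ 0.44712156 -0.10406244  0.008     ]]
shift [-0.024 -0.026  1.885] turn -0.001 at [ 0.4463 -0.1029  0.0914] yang 1.425 q6 -1.76 w 0.0559 t 20.8 F [-0.3 -0.4  0.1]
```

Request:
send_rows(
  increments=[
    [0.03,-0.02,0.9,0,-0.3],
    [0.03,-0.02,1.75,0,-0.3],
    [0.03,-0.02,1.88,0,-0.3],
    [0.03,-0.02,1.88,0,-0.3],
    [0.03,-0.02,1.88,0,1],
    [0.03,-0.02,1.88,0,1],
    [0.03,-0.02,1.88,0,1],
    [0.03,-0.02,1.88,0,1],
  ],
)

```text
clock: 21.55
ee_pos: [0.4468, -0.104, 0.0186]
orientation: [[-0.989, 0.145, 0.003], [0.145, 0.989, -0.001], [-0.003, -0.001, -1.0]]
contact_force: [-2.3, 1.1, 7.8]
gripper_width: 0.0329
gripper_force: 59.3
```

Request:
send_rows(
  increments=[
    [0,0,-1,0,1],
    [0,0,-1.9,0,1],
    [-2.83,1.66,-1.9,0,1],
    [-2.83,1.66,-1.9,0,1],
    [-2.83,1.66,-1.9,0,1],
    [-2.83,1.66,-1.9,0,1],
    [-2.83,1.66,-1.4,0,1],
    [-2.83,1.66,-1.15,0,1],
  ],
)

```text
clock: 22.35
ee_pos: [0.5664, -0.0544, 0.0621]
orientation: [[-0.989, 0.145, -0.0], [0.145, 0.989, -0.0], [0.0, -0.0, -1.0]]
contact_force: [-0.7, -0.5, -0.5]
gripper_width: 0.0332
gripper_force: 59.8
```

Request:
send_rows(
  increments=[
    [0,0,0,0,1],
    [0,0,0,0,1],
    [0,0,0,0,1],
    [0,0,0,0,1],
    [0,0,0,0,1],
    [0,0,0,0,1],
    [0,0,0,0,1],
    [0,0,0,0,1],
  ],
)

```text
clock: 23.15
ee_pos: [0.5666, -0.0543, 0.0623]
orientation: [[-0.989, 0.145, 0.0], [0.145, 0.989, -0.0], [-0.0, -0.0, -1.0]]
contact_force: [-0.1, 0.6, -0.1]
gripper_width: 0.0329
gripper_force: 59.8
```

```bash
python3 off.py; python3 -c "
from h import *
go(.5668,-.0542,.0236,1.426)"
```

```text
[171, 174, 176, 177, 178, 178, 178, 179, 179, 179, 178, 176, 175, 172, 166, 154, 138, 120, 109, 105, 104, 104, 104, 103, 100, 96, 96, 106, 123, 135, 139, 141, 145, 152, 158, 161, 164, 165, 167, 170, 172, 173, 175, 176, 176]
-0.002 362.4
0 358.8
0.002 355.1
0.004 351.4
shift [-0.005  0.003  0.966] turn -0.001 at [ 0.5666 -0.0543  0.0622] yang 1.425 q6 -1.61 w 0.0328 t 23.2 F [0.  0.1 0.9]
```

Request:
send_rows(
  increments=[
    [0,0,0.2,0,1],
    [0,0,0.4,0,1],
    [0,0,0.6,0,1],
    [0,0,0.8,0,1],
    [0,0,0.95,0,1],
    [0,0,0.97,0,1],
    [0,0,0.97,0,1],
    [0,0,0.97,0,1],
  ],
)

```text
clock: 24.0
ee_pos: [0.5665, -0.0542, 0.0237]
orientation: [[-0.989, 0.145, -0.001], [0.145, 0.989, 0.0], [0.001, 0.0, -1.0]]
contact_force: [-4.1, 0.5, 7.1]
gripper_width: 0.033
gripper_force: 60.7
```

Request:
send_rows(
  increments=[
    [0,0,0,0,-0.3],
    [0,0,0,0,-0.3],
    [0,0,-0.9,0,-0.3],
    [0,0,-1.8,0,-0.3],
    [1.4,-1.87,-5.6,0,-0.3],
    [1.4,-1.87,-5.6,0,-0.3],
    [1.4,-1.87,-5.6,0,-0.3],
    [1.4,-1.87,-5.6,0,-0.3],
  ],
)

```text
clock: 24.8
ee_pos: [0.5005, -0.1217, 0.2516]
orientation: [[-0.989, 0.146, 0.005], [0.146, 0.989, -0.002], [-0.005, -0.001, -1.0]]
contact_force: [1.6, -0.8, 0.5]
gripper_width: 0.0556
gripper_force: 0.0
```

Request:
send_rows(
  increments=[
    [0,0,0,0,-0.3],
    [0,0,0,0,-0.3],
    [0,0,0,0,-0.3],
    [0,0,0,0,-0.3],
    [0,0,0,0,-0.3],
    [0,0,0,0,-0.3],
    [0,0,0,0,-0.3],
    [0,0,0,0,-0.3],
  ],
)

```text
clock: 25.6
ee_pos: [0.5004, -0.1201, 0.2473]
orientation: [[-0.989, 0.145, -0.0], [0.145, 0.989, 0.0], [0.0, 0.0, -1.0]]
contact_force: [0.2, 0.6, 0.2]
gripper_width: 0.0554
gripper_force: 0.0
```

```bash
python3 -c "
from h import *
im,pose=look('wrist','w9.png')
go(.522,-.318,.1,1.426)"
```

```text
shift [-1.253 -4.816  3.685] turn -0.001 at [ 0.5004 -0.1201  0.2474] yang 1.425 q6 -1.76 w 0.0555 t 25.6 F [ 0.2  0.3 -0. ]
```

View pics/w9.png

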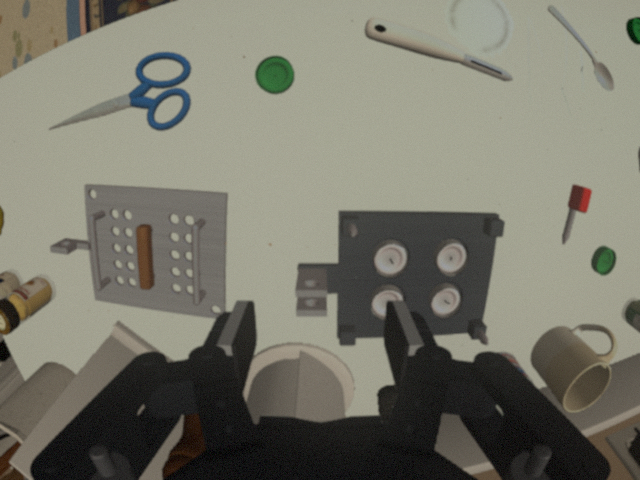

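All four tealights lie flat in the wells at (390,258), (451,257), (387,302) and (445,300). The plate's grip bar runs (145,226)-(146,288), its holes are at (95,192) and (217,309), and the lock pin is undisturbed at (577,213).

```bash
python3 - <<'E'
from h import *
im=cv2.imread('pics/w9.png');s=ctrl.sense();pose=(np.array(s["ee_pos"]),np.array(s["orientation"]))
m=cv2.inRange(cv2.cvtColor(im,cv2.COLOR_BGR2HSV),(3,90,40),(18,255,255));m[:200]=0;m[310:]=0;m[:,:110]=0;m[:,180:]=0
ct=max(cv2.findContours(m,0,2)[0],key=cv2.contourArea);print(cv2.minAreaRect(ct))
b=cv2.boxPoints(cv2.minAreaRect(ct));b=b[np.argsort(b[:,1])]
e=cast('wrist',[b[:2].mean(0),b[2:].mean(0)],.028,pose);d=e[1]-e[0];print("bar",e.round(4),np.linalg.norm(d),"yaw",np.arctan2(d[1],d[0]),"mid",e.mean(0))
h=cast('wrist',[(95,192),(217,309)],.006,pose);d=h[1]-h[0];print("holes",h.round(4),np.linalg.norm(d),"yaw",np.arctan2(d[1],d[0])-np.arctan2(79,64),"mid",h.mean(0))
for n,(a,c) in{"plate":((95,192),(217,309))}.items():pass
w=cast('wrist',[(352,228),(481,337)],.054,pose);d=w[1]-w[0];print("pintips",w.round(4),np.linalg.norm(d),np.arctan2(d[1],d[0])-np.arctan2(79,64),w.mean(0))
cv2.imwrite('pics/c2.png',np.hstack([cv2.resize(im[175:330,70:240],None,fx=2.2,fy=2.2,interpolation=2),cv2.resize(im[200:355,325:515],None,fx=2.2,fy=2.2,interpolation=2)]))
E
```

```text
((144.5768280029297, 256.52398681640625), (63.35142135620117, 14.16600227355957), 86.76029968261719)
bar [[ 0.4869 -0.3101  0.028 ]
 [ 0.5587 -0.3284  0.028 ]] 0.07414040361216362 yaw -0.24962320600344493 mid [ 0.52280062 -0.31921578  0.028     ]
holes [[ 0.4417 -0.3772  0.006 ]
 [ 0.6037 -0.2582  0.006 ]] 0.2010326503493515 yaw -0.25640777017325367 mid [ 0.5226694  -0.31768472  0.006     ]
pintips [[ 0.5159 -0.0942  0.054 ]
 [ 0.6596  0.0354  0.054 ]] 0.19353110827546632 -0.15582180681553792 [ 0.58777706 -0.0294088   0.054     ]
```

```bash
python3 -c "
from h import *
go(.5227,-.3187,.14,1.318)"
```

```text
shift [-1.273 -4.831  2.685] turn 0.107 at [ 0.5004 -0.1201  0.2474] yang 1.425 q6 -1.76 w 0.0555 t 25.6 F [ 0.2  0.3 -0. ]
```

Request:
send_rows(
  increments=[
    [-1.27,-4.83,2.68,0.107,-0.3],
    [-1.27,-4.83,2.68,0.107,-0.3],
    [-1.27,-4.83,2.68,0.107,-0.3],
    [-1.27,-4.83,2.68,0.107,-0.3],
    [-1.27,-4.83,2.68,0.107,-0.3],
    [-1.27,-4.83,2.68,0.107,-0.3],
    [-1.27,-4.83,2.68,0.107,-0.3],
    [-1.27,-4.83,2.68,0.107,-0.3],
  ],
)

```text
clock: 26.45
ee_pos: [0.5231, -0.318, 0.1412]
orientation: [[-0.968, 0.249, 0.001], [0.249, 0.968, -0.0], [-0.001, -0.0, -1.0]]
contact_force: [-0.8, -0.2, 0.8]
gripper_width: 0.056
gripper_force: 0.0
```

Request:
send_rows(
  increments=[
    [0,0,0,0,-0.3],
    [0,0,0,0,-0.3],
    [0,0,0,0,-0.3],
    [0,0,0,0,-0.3],
    [0,0,0,0,-0.3],
    [0,0,0,0,-0.3],
    [0,0,0,0,-0.3],
    [0,0,0,0,-0.3],
  ],
)

```text
clock: 27.25
ee_pos: [0.5225, -0.3188, 0.1402]
orientation: [[-0.968, 0.25, -0.0], [0.25, 0.968, -0.0], [0.0, -0.0, -1.0]]
contact_force: [-0.0, -0.1, 0.2]
gripper_width: 0.0555
gripper_force: 0.0
```

```bash
python3 - <<'E'
from h import *
im,pose=look('wrist','w10.png')
m=cv2.inRange(cv2.cvtColor(im,cv2.COLOR_BGR2HSV),(3,90,40),(18,255,255));m[:130]=0;m[:,:220]=0;m[:,420:]=0
ct=max(cv2.findContours(m,0,2)[0],key=cv2.contourArea);print(cv2.minAreaRect(ct))
b=cv2.boxPoints(cv2.minAreaRect(ct));b=b[np.argsort(b[:,1])]
e=cast('wrist',[b[:2].mean(0),b[2:].mean(0)],.03,pose);d=e[1]-e[0];print("bar",e.round(4),np.linalg.norm(d),"yaw",np.arctan2(d[1],d[0]),"mid",e.mean(0))
p=e.mean(0);go(p[0],p[1],.019,np.pi/2+np.arctan2(d[1],d[0]))
E
```

```text
((317.5, 241.5), (101.0, 19.0), 90.0)
bar [[ 0.4865 -0.3126  0.03  ]
 [ 0.5576 -0.3311  0.03  ]] 0.07343480969128706 yaw -0.253955954292239 mid [ 0.52207892 -0.32182767  0.03      ]
shift [-0.009 -0.077  3.03 ] turn 0.001 at [ 0.5225 -0.3187  0.1402] yang 1.318 q6 -1.95 w 0.0556 t 27.3 F [-0.2  0.2 -0.5]
```

View pics/w10.png

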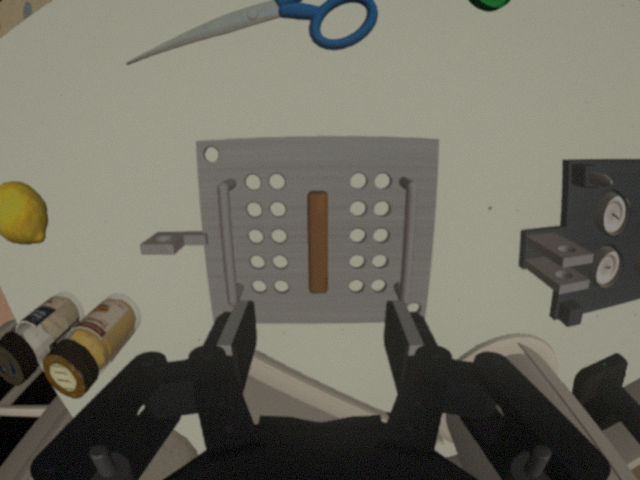

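The bar is straight ahead and aligned with the tool at (317,241), with the plate holes at (211,154) and (414,308).

Request:
send_rows(
  increments=[
    [0,-0.05,1,0,-0.3],
    [0,-0.05,2,0,-0.3],
    [0,-0.05,2.7,0,-0.3],
    [0,-0.05,3.0,0,-0.3],
    [0,-0.05,3.0,0,-0.3],
    [0,-0.05,3.0,0,1],
    [0,-0.05,3.0,0,1],
    [0,-0.05,3.0,0,1],
  ],
)

```text
clock: 28.1
ee_pos: [0.5235, -0.3216, 0.0227]
orientation: [[-0.968, 0.25, 0.003], [0.25, 0.968, -0.002], [-0.003, -0.001, -1.0]]
contact_force: [-6.2, 0.5, 27.4]
gripper_width: 0.0124
gripper_force: 50.4
```

Request:
send_rows(
  increments=[
    [0,0,0,0,1],
    [0,0,0,0,1],
    [0,0,0,0,1],
    [0,0,-0.1,0,1],
    [0,0,-0.3,0,1],
    [0,0,-0.5,0,1],
    [0,0,-0.5,0,1],
    [0,0,-0.5,0,1],
  ],
)

```text
clock: 28.9
ee_pos: [0.5223, -0.3208, 0.0407]
orientation: [[-0.968, 0.25, 0.001], [0.25, 0.968, -0.0], [-0.001, -0.0, -1.0]]
contact_force: [0.0, 0.6, -4.6]
gripper_width: 0.0121
gripper_force: 60.7
```

```bash
python3 -c "
from h import *
go(.524,-.025,.125,1.426)
go(.597,-.024,.10,1.426)"
```

```text
shift [ 1.807  7.17  -2.11 ] turn -0.108 at [ 0.5223 -0.3208  0.0407] yang 1.318 q6 -1.95 w 0.0121 t 28.9 F [ 0.   0.6 -4.6]
shift [ 0.046  7.651 -1.484] turn -0.108 at [ 0.5223 -0.3208  0.0407] yang 1.318 q6 -1.95 w 0.0121 t 28.9 F [ 0.   0.6 -4.6]
```

Request:
send_rows(
  increments=[
    [0,0,-0.7,0,1],
    [0,0,-1.4,0,1],
    [0,0,-2.1,0,1],
    [0.2,0.8,-2.1,0,1],
    [0.4,1.6,-2.1,-0.03,1],
    [0.6,2.4,-2.1,-0.06,1],
    [0.8,3.2,-2.1,-0.09,1],
    [1.0,4.0,-2.1,-0.108,1],
  ],
)

```text
clock: 29.7
ee_pos: [0.5228, -0.1543, 0.1238]
orientation: [[-0.99, 0.143, -0.001], [0.143, 0.99, 0.0], [0.001, 0.0, -1.0]]
contact_force: [1.2, -0.2, -3.5]
gripper_width: 0.0121
gripper_force: 60.6
```

```bash
python3 -c "
from h import *
go(.597,-.024,.10,1.426)
go(.524,-.025,.125,1.426)"
```

```text
shift [-1.369  3.49   0.594] turn 0.001 at [ 0.5228 -0.1543  0.1238] yang 1.427 q6 -1.81 w 0.0121 t 29.7 F [ 1.2 -0.2 -3.5]
shift [ 0.434  3.204 -0.03 ] turn 0.001 at [ 0.5228 -0.1543  0.1238] yang 1.427 q6 -1.81 w 0.0121 t 29.7 F [ 1.2 -0.2 -3.5]
```

Request:
send_rows(
  increments=[
    [0.1,0.8,0,0,1],
    [0.2,1.6,0,0,1],
    [0.3,2.4,0,0,1],
    [0.43,3.2,0,0,1],
    [-0.2,3.3,0,0,1],
    [-0.8,3.4,0,0,1],
    [-1.3,3.49,0,0,1],
    [-1.37,3.49,0,0,1],
  ],
)

```text
clock: 30.5
ee_pos: [0.5992, -0.0252, 0.1239]
orientation: [[-0.99, 0.144, 0.001], [0.144, 0.99, 0.0], [-0.001, 0.0, -1.0]]
contact_force: [-0.2, -0.5, -3.5]
gripper_width: 0.0122
gripper_force: 60.6
```

Request:
send_rows(
  increments=[
    [0,0,0.3,0,1],
    [0,0,0.5,0,1],
    [0,0,0.5,0,1],
    [0,0,0.5,0,1],
    [0,0,0.5,0,1],
    [0,0,0.5,0,1],
    [0,0,0.5,0,1],
    [0,0,0.5,0,1],
  ],
)

```text
clock: 31.3
ee_pos: [0.5979, -0.0255, 0.1046]
orientation: [[-0.99, 0.144, 0.001], [0.144, 0.99, -0.0], [-0.001, 0.0, -1.0]]
contact_force: [0.2, 0.2, -3.5]
gripper_width: 0.0124
gripper_force: 60.6
```

```bash
python3 - <<'E'
from h import *
im,pose=look('wrist','w11.png')
go(.597,-.024,.0527,1.426)
c=im[0:300,40:560]
cv2.imwrite('pics/c3.png',cv2.resize(c,None,fx=1.5,fy=1.5,interpolation=2))
E
```

```text
shift [0.027 0.035 1.296] turn -0.0 at [ 0.5979 -0.0255  0.1045] yang 1.426 q6 -1.55 w 0.0124 t 31.4 F [-1.3  0.3 -3.9]
```

View pics/c3.png

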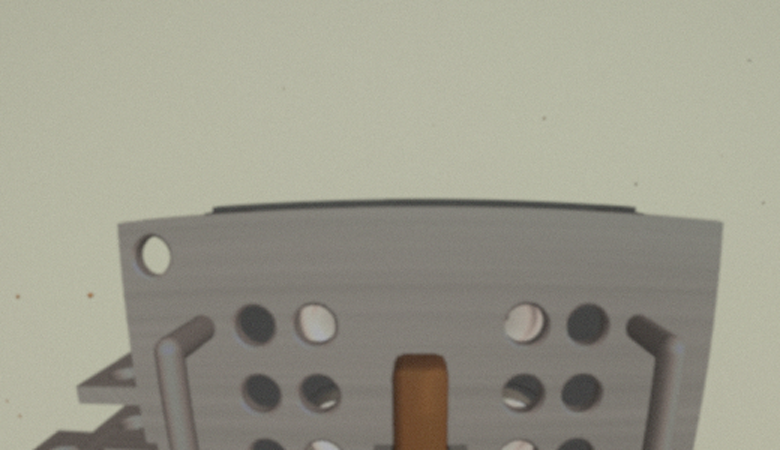

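The crop shows the held plate's near edge with corners at image (118.7,148.7) and (522,147.3) and hole0 at (142.7,170). The slab's near corners peek out at (181.3,140) and (464.7,139.3).

```bash
python3 - <<'E'
from h import *
s=ctrl.sense();pose=(np.array(s["ee_pos"]),np.array(s["orientation"]));p,R=pose
T=lambda uv,z:((cast('wrist',uv,z,pose)-p)@R*1e3).round(1)
print("plate corners/hole tool mm (want x75,y-+90; 64,-79)\n",T([(118.7,148.7),(522,147.3),(142.7,170)],.0878))
for z in(0,.01):
    a=cast('wrist',[(181.3,140),(464.7,139.3)],z,pose);print("slab",z,((a-p)@R*1e3).round(1),"world",a.round(4),np.linalg.norm(a[1]-a[0]))
c=np.array([.5960,-.0243]);print("slab corners expected from wells:")
ex=np.array([np.cos(.145),-np.sin(.145)]);ey=np.array([-ex[1],ex[0]])
for sy in(-1,1):
    for z in(0,.01):
        q=np.r_[c-.075*ex+sy*.09*ey,z];print(sy,z,proj(q,pose).round(1))
E
```

```text
plate corners/hole tool mm (want x75,y-+90; 64,-79)
 [[ 73.9 -90.7  16.7]
 [ 74.7  88.1  16.7]
 [ 63.5 -79.   16.7]]
slab 0 [[ 73.7 -93.4 104.5]
 [ 74.7  94.8 104.5]] world [[ 0.5114 -0.1073  0.    ]
 [ 0.5377  0.0791  0.    ]] 0.1882410121229942
slab 0.01 [[ 73.9 -89.6  94.5]
 [ 74.8  90.8  94.5]] world [[ 0.5118 -0.1035  0.01  ]
 [ 0.537   0.0751  0.01  ]] 0.1803444295033148
slab corners expected from wells:
-1 0 [[187.1 134.6]]
-1 0.01 [[181.8 135.1]]
1 0 [[459.6 135.4]]
1 0.01 [[465.1 135.9]]
```

Request:
send_rows(
  increments=[
    [0.01,0.03,0.1,0,1],
    [0.01,0.03,0.25,0,1],
    [0.01,0.03,0.4,0,1],
    [0.01,0.03,0.5,0,1],
    [0.01,0.03,0.6,0,1],
    [0.01,0.03,0.7,0,1],
    [0.01,0.03,0.8,0,1],
    [0.01,0.03,0.8,0,1],
  ],
)

```text
clock: 32.15
ee_pos: [0.597, -0.0242, 0.0714]
orientation: [[-0.99, 0.144, -0.001], [0.144, 0.99, 0.0], [0.001, -0.0, -1.0]]
contact_force: [-0.6, -0.3, -3.3]
gripper_width: 0.0124
gripper_force: 60.6
```

Request:
send_rows(
  increments=[
    [0,0,0.06,0,1],
    [0,0,0.12,0,1],
    [0,0,0.18,0,1],
    [0,0,0.24,0,1],
    [0,0,0.28,0,1],
    [0,0,0.32,0,1],
    [0,0,0.32,0,1],
    [0,0,0.32,0,1],
  ],
)

```text
clock: 32.95
ee_pos: [0.5975, -0.0242, 0.0595]
orientation: [[-0.99, 0.144, -0.0], [0.144, 0.99, 0.0], [0.0, 0.0, -1.0]]
contact_force: [-0.1, 0.0, -3.4]
gripper_width: 0.0126
gripper_force: 60.6
```

Request:
send_rows(
  increments=[
    [0,0,0.05,0,1],
    [0,0,0.1,0,1],
    [0,0,0.14,0,1],
    [0,0,0.17,0,1],
    [0,0,0.2,0,1],
    [0,0,0.2,0,1],
    [0,0,0.2,0,1],
    [0,0,0.2,0,1],
  ],
)

```text
clock: 33.75
ee_pos: [0.5976, -0.0242, 0.0527]
orientation: [[-0.99, 0.144, 0.0], [0.144, 0.99, -0.0], [-0.0, -0.0, -1.0]]
contact_force: [-6.2, 1.3, 7.5]
gripper_width: 0.0125
gripper_force: 62.0
```

Request:
send_rows(
  increments=[
    [0,0,0,0,-0.2],
    [0,0,0,0,-0.2],
    [0,0,0,0,-0.2],
    [0,0,-0.5,0,-0.2],
    [0,0,-1.5,0,-0.2],
    [3.78,2.08,-4.9,0,-0.2],
    [3.78,2.08,-4.9,0,-0.2],
    [3.78,2.08,-4.9,0,-0.2],
  ],
)

```text
clock: 34.55
ee_pos: [0.5025, 0.0474, 0.2054]
orientation: [[-0.989, 0.145, 0.0], [0.145, 0.989, 0.0], [-0.0, 0.0, -1.0]]
contact_force: [0.2, 0.8, 0.7]
gripper_width: 0.0511
gripper_force: 0.0
```

Request:
send_rows(
  increments=[
    [0,0,0,0,-0.2],
    [0,0,0,0,-0.2],
    [0,0,0,0,-0.2],
    [0,0,0,0,-0.2],
    [0,0,0,0,-0.2],
    [0,0,0,0,-0.2],
    [0,0,0,0,-0.2],
    [0,0,0,0,-0.2],
  ],
)

```text
clock: 35.35
ee_pos: [0.5036, 0.0467, 0.204]
orientation: [[-0.99, 0.145, -0.001], [0.145, 0.99, 0.0], [0.0, -0.0, -1.0]]
contact_force: [0.1, 0.0, -0.6]
gripper_width: 0.0513
gripper_force: 0.0
```

```bash
python3 - <<'E'
from h import *
im,pose=look('wrist','w12.png')
go(.55,.183,.15)
m=cv2.inRange(cv2.cvtColor(im,cv2.COLOR_BGR2HSV),(0,150,80),(8,255,255));m[300:]=0
ct=max(cv2.findContours(m,0,2)[0],key=cv2.contourArea);print(cv2.minAreaRect(ct),cv2.boundingRect(ct))
E
```

```text
shift [-0.657  3.538  1.354] turn 0 at [0.5036 0.0468 0.2042] yang 1.426 q6 -1.43 w 0.0513 t 35.4 F [ 0.1 -0.2 -0.6]
((477.3585205078125, 222.82681274414062), (13.200333595275879, 30.800777435302734), 12.094757080078125) (468, 207, 19, 32)
```

View pics/w12.png

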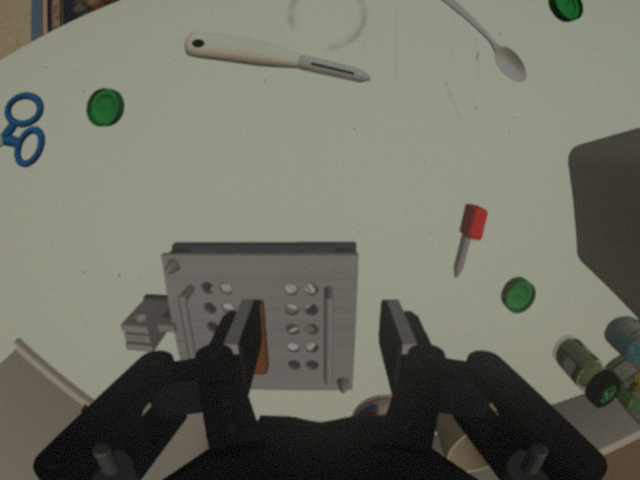

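The plate sits flush on the pillars with both pins through its holes and the lug in the fork. The lock pin is at (473,235), apparently undisturbed.

```bash
python3 - <<'E'
from h import *
im=cv2.imread('pics/w12.png');s=ctrl.sense();pose=(np.array(s["ee_pos"]),np.array(s["orientation"]))
t=cast('wrist',(459,274),.005,pose)[0];sh=cast('wrist',(468,237),.005,pose)[0];hd=cast('wrist',(476.5,214),.026,pose)[0];print(t,sh,hd)
go(.526,.185,.13,1.37)
E
```

```text
[0.583888   0.17656091 0.005     ] [0.54567676 0.18694055 0.005     ] [0.51725792 0.18798    0.026     ]
shift [-0.056  3.501  1.854] turn 0.056 at [0.5036 0.0468 0.2042] yang 1.426 q6 -1.43 w 0.0513 t 35.4 F [ 0.1 -0.2 -0.6]
```

Request:
send_rows(
  increments=[
    [-0.06,3.5,1.85,0.08,-0.2],
    [-0.06,3.5,1.85,0.08,-0.2],
    [-0.06,3.5,1.85,0.08,-0.2],
    [-0.06,3.5,1.85,0.08,-0.2],
    [-0.06,3.5,1.85,0.08,-0.2],
    [-0.06,3.5,1.85,0.08,-0.2],
    [-0.06,3.5,1.85,0.08,-0.2],
    [-0.06,3.5,1.85,0.08,-0.2],
  ],
)

```text
clock: 36.2
ee_pos: [0.5269, 0.184, 0.1315]
orientation: [[-0.974, 0.224, 0.002], [0.224, 0.974, 0.0], [-0.002, 0.001, -1.0]]
contact_force: [0.8, 0.1, 0.4]
gripper_width: 0.0511
gripper_force: 0.0
```

Request:
send_rows(
  increments=[
    [0,0,0,0,-0.2],
    [0,0,0,0,-0.2],
    [0,0,0,0,-0.2],
    [0,0,0,0,-0.2],
    [0,0,0,0,-0.2],
    [0,0,0,0,-0.2],
    [0,0,0,0,-0.2],
    [0,0,0,0,-0.2],
  ],
)

```text
clock: 37.0
ee_pos: [0.5261, 0.1851, 0.1303]
orientation: [[-0.975, 0.223, -0.0], [0.223, 0.975, -0.0], [0.0, -0.0, -1.0]]
contact_force: [-0.0, 0.0, -0.3]
gripper_width: 0.0512
gripper_force: 0.0
```

```bash
cat > pin.py <<'E'
from h import *
im,pose=look('wrist','w13.png')
hsv=cv2.cvtColor(im,cv2.COLOR_BGR2HSV);m=cv2.inRange(hsv,(0,150,60),(8,255,255))
ct=max(cv2.findContours(m,0,2)[0],key=cv2.contourArea);x,y,w,h=cv2.boundingRect(ct);print("head px",x,y,w,h)
# top face is the brighter red
v=hsv[...,2].copy();v[m==0]=0;t,_=cv2.threshold(v[m>0].reshape(-1,1),0,255,cv2.THRESH_OTSU)
a=max(cv2.findContours((v>t).astype(np.uint8),0,2)[0],key=cv2.contourArea);r=cv2.minAreaRect(a);print("bright face",r,t)
b=cast('wrist',cv2.boxPoints(r),.026,pose);print("mid",b.mean(0).round(4),"sides",np.linalg.norm(b[0]-b[1]).round(4),np.linalg.norm(b[1]-b[2]).round(4))
# shank: dark below head
x0,y0=x-60,y+h+2;sub=cv2.cvtColor(im,cv2.COLOR_BGR2LAB)[y0:y0+130,x0:x0+w+120].astype(float)
d=np.linalg.norm(sub-np.median(sub.reshape(-1,3),axis=0),axis=2)>18
n,L,S,C=cv2.connectedComponentsWithStats(d.astype(np.uint8));
i=min(range(1,n),key=lambda i:abs(C[i][0]-60-w/2)+ (1000 if S[i][4]<150 else 0))
q=np.argwhere(L==i)[:,::-1]+[x0,y0];print("shank",S[i],q[:,1].max())
f=cv2.fitLine(q.astype(np.float32),cv2.DIST_L2,0,.01,.01).ravel()
ys=np.array([q[:,1].min(),q[:,1].max()]);P=cast('wrist',np.c_[f[2]+(ys-f[3])*f[0]/f[1],ys],.005,pose);e=P[1]-P[0]
print("shank ends",P.round(4),"yaw",np.arctan2(e[1],e[0]).round(3));yaw=np.arctan2(e[1],e[0])
p=P[1]-(.046+.015)*e/np.linalg.norm(e);print("head mid from tip",p.round(4))
go(p[0],p[1],.016,np.pi/2+yaw)
E
python3 pin.py
```

```text
head px 319 223 22 42
bright face ((330.4613342285156, 244.73480224609375), (18.448150634765625, 38.21027374267578), 3.0127875804901123) 123.0
mid [0.5267 0.1908 0.026 ] sides 0.027 0.0122
shank [ 59   0  16  46 584] 312
shank ends [[0.5497 0.1835 0.005 ]
 [0.5863 0.1724 0.005 ]] yaw -0.294
head mid from tip [0.528  0.1902 0.005 ]
shift [-0.017  0.134  2.857] turn 0.07 at [0.5261 0.1851 0.1303] yang 1.346 q6 -1.1 w 0.0515 t 37.0 F [-0.  -0.2  0.2]
```

Request:
send_rows(
  increments=[
    [-0.02,0.13,0.9,0.06,-0.2],
    [-0.02,0.13,1.8,0.06,-0.2],
    [-0.02,0.13,2.5,0.06,-0.2],
    [-0.02,0.13,2.73,0.06,-0.2],
    [-0.02,0.13,2.73,0.06,-0.2],
    [-0.02,0.13,2.73,0.06,1],
    [-0.02,0.13,2.73,0.06,1],
    [-0.02,0.13,2.73,0.06,1],
  ],
)

```text
clock: 37.85
ee_pos: [0.5298, 0.1904, 0.0235]
orientation: [[-0.96, 0.281, 0.004], [0.281, 0.96, 0.001], [-0.003, 0.002, -1.0]]
contact_force: [0.1, -0.4, 2.2]
gripper_width: 0.014
gripper_force: 60.0
```

Request:
send_rows(
  increments=[
    [0,0,0,0,1],
    [0,0,0,0,1],
    [0,0,0,0,1],
    [0,0,0,0,1],
    [0,0,0,0,1],
    [0,0,0,0,1],
    [0,0,0,0,1],
    [0,0,0,0,1],
  ],
)

```text
clock: 38.65
ee_pos: [0.5298, 0.1904, 0.0234]
orientation: [[-0.96, 0.281, 0.004], [0.281, 0.96, 0.001], [-0.003, 0.002, -1.0]]
contact_force: [-1.0, 0.1, 6.4]
gripper_width: 0.0143
gripper_force: 60.6
```

```bash
python3 -c "
from h import *
go(.4827,-.127,.09,1.426)"
```

```text
shift [-1.105 -7.943 -1.677] turn -0.14 at [0.5298 0.1904 0.0234] yang 1.286 q6 -1.03 w 0.0143 t 38.6 F [-1.   0.1  6.4]
```

Request:
send_rows(
  increments=[
    [0,0,-0.6,0,1],
    [0,0,-1.2,0,1],
    [0,0,-1.7,0,1],
    [-0.2,-1.0,-1.7,-0.05,1],
    [-0.4,-2.0,-1.7,-0.1,1],
    [-0.6,-3.0,-1.7,-0.14,1],
    [-0.8,-4.0,-1.7,-0.14,1],
    [-0.9,-5.0,-1.7,-0.14,1],
  ],
)

```text
clock: 39.45
ee_pos: [0.5068, -0.0138, 0.0902]
orientation: [[-0.99, 0.144, 0.002], [0.144, 0.99, -0.0], [-0.002, -0.0, -1.0]]
contact_force: [0.1, 0.0, -0.6]
gripper_width: 0.0139
gripper_force: 59.7
```

```bash
python3 -c "
from h import *
go(.4827,-.127,.09,1.426)"
```

```text
shift [ 0.19  -2.888  0.006] turn 0.0 at [ 0.5068 -0.0138  0.0902] yang 1.426 q6 -1.55 w 0.0139 t 39.5 F [ 0.1  0.  -0.6]
```

Request:
send_rows(
  increments=[
    [0.6,0,-0.6,0,1],
    [0.8,-0.3,-0.6,0,1],
    [0.8,-1.2,-0.6,0,1],
    [0.8,-2.2,-0.6,0,1],
    [0.4,-2.89,-0.4,0,1],
    [0.19,-2.89,0.2,0,1],
    [0.19,-2.89,0.5,0,1],
    [0.19,-2.89,0.55,0,1],
  ],
)

```text
clock: 40.25
ee_pos: [0.4805, -0.1246, 0.065]
orientation: [[-0.99, 0.144, -0.004], [0.144, 0.99, 0.001], [0.004, 0.001, -1.0]]
contact_force: [-0.0, 0.1, -1.0]
gripper_width: 0.0139
gripper_force: 59.7
```

Request:
send_rows(
  increments=[
    [0,0,0,0,1],
    [0,0,0,0,1],
    [0,0,0,0,1],
    [0,0,0,0,1],
    [0,0,0,0,1],
    [0,0,0,0,1],
    [0,0,0,0,1],
    [0,0,0,0,1],
  ],
)

```text
clock: 41.05
ee_pos: [0.4822, -0.1254, 0.0671]
orientation: [[-0.99, 0.144, -0.0], [0.144, 0.99, 0.0], [0.0, 0.0, -1.0]]
contact_force: [0.7, 0.8, -0.7]
gripper_width: 0.0142
gripper_force: 59.7
```

```bash
python3 -c "
from h import *
im,pose=look('wrist','w14.png')
cv2.imwrite('pics/c4.png',cv2.resize(im[190:390,230:430],None,fx=3,fy=3,interpolation=2))
go(.4827,-.127,.0684,1.426)"
```

```text
shift [-0.018 -0.037 -0.033] turn -0.0 at [ 0.4822 -0.1254  0.0671] yang 1.426 q6 -1.78 w 0.0138 t 41.1 F [ 0.2 -0.7 -0.5]
```

View pics/c4.png

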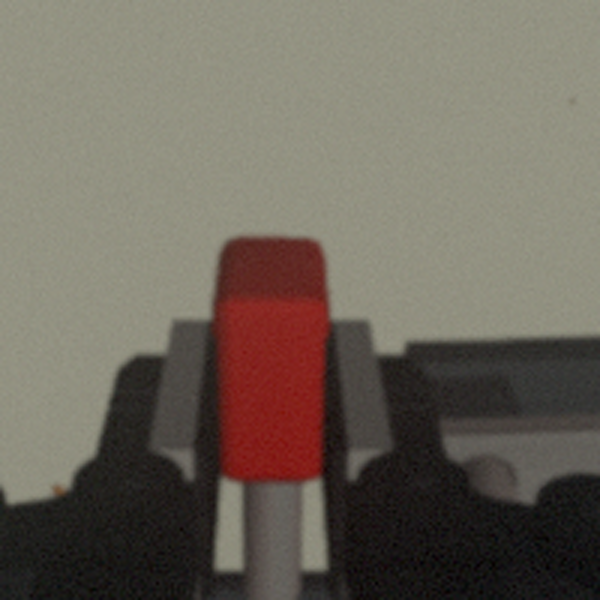

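The crop shows the pin's head held squarely between the pads, at crop (271,390), with the shank straight along the tool axis at column 273. The hand hides the fork, so I'll measure that from the stored w9 image.

```bash
python3 - <<'E'
from h import *
g=cv2.cvtColor(cv2.imread('pics/w9.png'),cv2.COLOR_BGR2GRAY)
for r in(272,280,283,286,294,297,303,308,313):print(r,g[r,292:336].tolist())
R=np.array([[-.9895,.1445,0],[.1445,.9895,0],[0,0,-1]]);pose=(np.array([.5004,-.1201,.2473]),R)
print("hole near",cast('wrist',(311,283),.05,pose),"tops",cast('wrist',[(297,290),(327,290),(298,315),(326,315)],.066,pose).round(4))
print("expected mouth px",proj([[.5658,-.1391,.05]],pose))
s=ctrl.sense();pose=(np.array(s["ee_pos"]),np.array(s["orientation"]));p=pose[0]
print("head top edges tool",((cast('wrist',[(320.5,289.3),(320.5,350)],p[2]+.0026,pose)-p)@pose[1]).round(4))
E
```

```text
272 [161, 163, 164, 165, 157, 139, 112, 90, 84, 79, 84, 83, 82, 81, 87, 84, 86, 84, 84, 84, 83, 84, 83, 81, 85, 83, 84, 83, 84, 79, 81, 80, 76, 78, 68, 70, 67, 71, 65, 60, 67, 66, 64, 63]
280 [163, 161, 160, 151, 134, 103, 89, 84, 85, 82, 79, 79, 82, 93, 92, 97, 101, 99, 104, 99, 102, 96, 96, 87, 88, 87, 80, 83, 83, 80, 82, 85, 81, 82, 78, 68, 68, 62, 70, 63, 64, 63, 63, 62]
283 [162, 162, 157, 146, 117, 89, 85, 82, 84, 84, 87, 82, 90, 100, 111, 116, 119, 118, 117, 116, 118, 104, 97, 92, 81, 74, 76, 78, 80, 84, 81, 80, 79, 78, 76, 68, 64, 63, 67, 63, 64, 65, 59, 65]
286 [162, 158, 156, 135, 106, 85, 85, 81, 83, 83, 82, 85, 82, 90, 91, 94, 101, 101, 102, 104, 97, 95, 90, 84, 83, 80, 81, 82, 80, 81, 79, 79, 79, 81, 71, 72, 65, 65, 66, 58, 66, 66, 60, 63]
294 [161, 159, 153, 135, 127, 113, 113, 116, 115, 117, 115, 115, 115, 109, 115, 117, 113, 118, 115, 110, 117, 118, 116, 116, 114, 119, 115, 118, 113, 113, 113, 115, 115, 114, 116, 130, 132, 134, 137, 137, 146, 143, 143, 141]
297 [163, 160, 157, 151, 141, 121, 103, 94, 97, 96, 97, 96, 94, 97, 93, 96, 100, 97, 97, 94, 93, 95, 94, 95, 93,
[... 301 characters left out ...]
1, 162, 159, 144, 123, 92, 84, 84, 84, 83, 88, 84, 82, 90, 80, 90, 85, 86, 86, 86, 87, 85, 87, 81, 84, 85, 86, 83, 83, 80, 83, 78, 84, 89, 114, 141, 157, 162, 158, 161, 157, 163, 160, 160]
313 [162, 159, 155, 151, 130, 120, 116, 116, 115, 113, 115, 114, 111, 114, 112, 121, 117, 116, 116, 114, 118, 118, 116, 114, 113, 113, 115, 116, 116, 114, 115, 116, 116, 115, 125, 148, 160, 161, 158, 162, 160, 156, 162, 155]
hole near [[ 0.56635331 -0.1399312   0.05      ]] tops [[ 0.5647 -0.1525  0.066 ]
 [ 0.5686 -0.1248  0.066 ]
 [ 0.5911 -0.1561  0.066 ]
 [ 0.5949 -0.1294  0.066 ]]
expected mouth px [[311.75863066 282.37364644]]
head top edges tool [[ 0.0173 -0.0012 -0.0026]
 [-0.0111 -0.0012 -0.0026]]
```

Request:
send_rows(
  increments=[
    [0,-0.033,-0.033,0,1],
    [-0.2,-0.033,-0.033,0,1],
    [-0.4,-0.033,-0.033,0,1],
    [-0.55,-0.033,-0.033,0,1],
    [-0.7,-0.033,-0.033,0,1],
    [-0.85,-0.033,-0.033,0,1],
    [-0.95,-0.033,-0.033,0,1],
    [-0.95,-0.033,-0.033,0,1],
  ],
)

```text
clock: 41.9
ee_pos: [0.5202, -0.1323, 0.0684]
orientation: [[-0.99, 0.144, 0.0], [0.144, 0.99, -0.0], [-0.0, -0.0, -1.0]]
contact_force: [0.1, 0.1, -0.2]
gripper_width: 0.0141
gripper_force: 59.7
```

Request:
send_rows(
  increments=[
    [-0.12,0,0,0,1],
    [-0.24,0,0,0,1],
    [-0.36,0,0,0,1],
    [-0.48,0,0,0,1],
    [-0.6,0,0,0,1],
    [-0.7,0,0,0,1],
    [-0.78,0,0,0,1],
    [-0.78,0,0,0,1],
  ],
)

```text
clock: 42.7
ee_pos: [0.5509, -0.1368, 0.0685]
orientation: [[-0.99, 0.144, 0.0], [0.144, 0.99, -0.0], [-0.0, -0.0, -1.0]]
contact_force: [0.4, 0.1, -1.7]
gripper_width: 0.0144
gripper_force: 59.7
```

Request:
send_rows(
  increments=[
    [-0.04,0,0,0,1],
    [-0.08,0,0,0,1],
    [-0.12,0,0,0,1],
    [-0.15,0,0,0,1],
    [-0.18,0,0,0,1],
    [-0.2,0,0,0,1],
    [-0.2,0,0,0,1],
    [-0.2,0,0,0,1],
  ],
)

```text
clock: 43.5
ee_pos: [0.5538, -0.1371, 0.0672]
orientation: [[-0.989, 0.144, -0.01], [0.144, 0.99, 0.002], [0.011, 0.0, -1.0]]
contact_force: [-20.7, 2.5, 12.9]
gripper_width: 0.0141
gripper_force: 61.3
```

Request:
send_rows(
  increments=[
    [0.06,0,0,0,1],
    [0.1,0,0,0,1],
    [0.1,0,0,0,1],
    [0.1,0,0,0,0.1],
    [0.1,0,0,0,0.1],
    [0.1,0,0,0,0.1],
    [0.1,0,0,0,0.1],
    [0.1,0,0,0,0.1],
  ],
)

```text
clock: 44.3
ee_pos: [0.5548, -0.1374, 0.0687]
orientation: [[-0.99, 0.144, 0.001], [0.144, 0.99, -0.0], [-0.001, -0.0, -1.0]]
contact_force: [-0.2, -0.2, 0.2]
gripper_width: 0.0383
gripper_force: 0.0
```

```bash
python3 -c "
from h import *
go(.49,-.127,.15,1.426)"
```

```text
shift [ 1.638  0.023 -2.035] turn 0.0 at [ 0.5548 -0.1374  0.0687] yang 1.426 q6 -1.76 w 0.0383 t 44.3 F [-0.2 -0.2  0.2]
```

Request:
send_rows(
  increments=[
    [0,0,-0.5,0,0.1],
    [0,0,-1.2,0,0.1],
    [0.5,0,-2,0,0.1],
    [1.6,0,-2,0,0.1],
    [1.6,0,-2,0,0.1],
    [1.6,0,-2,0,0.1],
    [1.6,0,-2,0,0.1],
    [1.6,0,-2,0,0.1],
  ],
)

```text
clock: 45.1
ee_pos: [0.4922, -0.1284, 0.1487]
orientation: [[-0.99, 0.144, 0.001], [0.144, 0.99, -0.0], [-0.001, -0.0, -1.0]]
contact_force: [0.7, 0.2, 0.3]
gripper_width: 0.0382
gripper_force: 0.0
```

Request:
send_rows(
  increments=[
    [0,0,0,0,0.1],
    [0,0,0,0,0.1],
    [0,0,0,0,0.1],
    [0,0,0,0,0.1],
    [0,0,0,0,0.1],
    [0,0,0,0,1],
    [0,0,0,0,1],
    [0,0,0,0,1],
  ],
)

```text
clock: 45.9
ee_pos: [0.4911, -0.1281, 0.1485]
orientation: [[-0.99, 0.144, 0.0], [0.144, 0.99, -0.0], [-0.0, -0.0, -1.0]]
contact_force: [-0.6, 0.4, 0.4]
gripper_width: 0.0002
gripper_force: 0.0
```

```bash
python3 - <<'E'
from h import *
im,pose=look('wrist','w15.png');p,R=pose
hsv=cv2.cvtColor(im,cv2.COLOR_BGR2HSV);m=cv2.inRange(hsv,(0,150,60),(8,255,255))
ct=max(cv2.findContours(m,0,2)[0],key=cv2.contourArea);print("red",cv2.boundingRect(ct),cv2.minAreaRect(ct))
v=hsv[...,2].copy();v[m==0]=0;t,_=cv2.threshold(v[m>0].reshape(-1,1),0,255,cv2.THRESH_OTSU)
a=max(cv2.findContours((v>t).astype(np.uint8),0,2)[0],key=cv2.contourArea);r=cv2.minAreaRect(a);print("bright",r)
ex=np.array([.9895,-.1445,0]);ey=np.array([.1445,.9895,0]);M=np.array([.5662,-.139,.05])
b=cast('wrist',cv2.boxPoints(r),.071,pose);print("top face rel mouth x,y mm\n",np.c_[(b-M)@ex,(b-M)@ey].round(4)*1e3)
x=int(r[0][0]);g=cv2.cvtColor(im,cv2.COLOR_BGR2GRAY)
for dx in(-8,-4,0,4,8):print(dx,[tuple(map(int,q)) for q in im[230:300:3,x+dx]] if dx==0 else "")
go(.52,-.1,.1)
E
```

```text
Traceback (most recent call last):
ValueError: max() iterable argument is empty
```

```bash
python3 - <<'E'
from h import *
s=ctrl.sense();p,R=np.array(s["ee_pos"]),np.array(s["orientation"]);H=np.array([[.551,-.137,.07]])
print("now",proj(H,(p,R)))
for d in([-.05,0,.05],[-.09,0,.05],[-.06,.0,.12]):print(d,proj(H,(p+d,R)))
for n in("top","side"):
    im,_=look(n,n+"9.png");hsv=cv2.cvtColor(im,cv2.COLOR_BGR2HSV);m=cv2.inRange(hsv,(0,140,50),(8,255,255))
    for c in cv2.findContours(m,0,2)[0]:
        if cv2.contourArea(c)>8:print(n,cv2.boundingRect(c))
E
```

```text
now [[321.64889536 343.36779451]]
[-0.05, 0, 0.05] [[329.69419709 359.65747276]]
[-0.09, 0, 0.05] [[335.40584719 394.10283032]]
[-0.06, 0.0, 0.12] [[329.42837567 328.19292049]]
top (71, 51, 18, 8)
side (66, 343, 21, 14)
side (131, 263, 9, 8)
side (90, 237, 16, 15)
side (310, 225, 10, 10)
side (491, 86, 34, 19)
```

Request:
send_rows(
  increments=[
    [0,0,-0.55,0,-0.3],
    [-1.0,0.1,-0.55,0,-0.3],
    [-1.98,0.1,-0.55,0,-0.3],
    [-1.98,0.1,-0.55,0,-0.3],
    [-1.98,0.1,-0.55,0,-0.3],
    [-1.98,0.1,-0.55,0,-0.3],
    [-1.98,0.1,-0.55,0,-0.3],
    [-1.98,0.1,-0.55,0,-0.3],
  ],
)

```text
clock: 46.85
ee_pos: [0.5697, -0.1355, 0.1711]
orientation: [[-0.99, 0.144, 0.001], [0.144, 0.99, -0.0], [-0.001, -0.0, -1.0]]
contact_force: [-0.8, -0.2, 0.1]
gripper_width: 0.0555
gripper_force: 0.0
```

```bash
cat > chk.py <<'E'
from h import *
im,pose=look('wrist','w16.png');p,R=pose
hsv=cv2.cvtColor(im,cv2.COLOR_BGR2HSV);m=cv2.inRange(hsv,(0,140,50),(8,255,255))
ct=max(cv2.findContours(m,0,2)[0],key=cv2.contourArea);print("red",cv2.boundingRect(ct),cv2.minAreaRect(ct))
ex=np.array([.9895,-.1445,0]);ey=np.array([.1445,.9895,0]);M=np.array([.5662,-.139,.05])
r=cv2.minAreaRect(ct);x,y,w,h=cv2.boundingRect(ct)
b=cast('wrist',[(x,y+h-1),(x+w-1,y+h-1)],.071,pose);print("far top edge rel mouth mm\n",np.c_[(b-M)@ex,(b-M)@ey].round(4)*1e3)
P=lambda X,Y,Z:proj(M+X*ex+Y*ey+[0,0,Z],pose).round(1)
print("cheek near top edge px",P(0,-.015,.016),P(0,.015,.016),"head rear top",P(-.03,0,.021),"shoulder top",P(0,0,.021),"lower rear",P(-.03,0,-.005))
c=int(x+w/2);print([tuple(map(int,q)) for q in im[y+h-6:y+h+16,c]])
E
python3 chk.py
```

```text
red (306, 194, 24, 47) ((317.5, 217.0), (46.0, 23.0), 90.0)
far top edge rel mouth mm
 [[-2.6 -6.7]
 [-2.6  8.4]]
cheek near top edge px [[294.1 241.4]] [[338.5 241.5]] head rear top [[316.1 199. ]] shoulder top [[316.2 243.7]] lower rear [[316.5 192.1]]
[(37, 46, 147), (42, 49, 152), (40, 44, 148), (34, 39, 144), (37, 41, 132), (42, 47, 114), (58, 67, 99), (82, 90, 100), (99, 106, 111), (103, 109, 113), (106, 110, 114), (104, 111, 115), (107, 113, 115), (104, 111, 115), (102, 111, 115), (104, 112, 113), (104, 111, 115), (98, 105, 107), (89, 94, 98), (76, 80, 85), (71, 75, 81), (82, 89, 95)]
```

Request:
send_rows(
  increments=[
    [0.8,-0.1,0,0,1],
    [1.4,-0.1,0,0,1],
    [1.4,-0.1,0.8,0,1],
    [1.4,-0.1,1.6,0,1],
    [1.4,-0.1,2.3,0,1],
    [1.4,-0.1,2.68,0,1],
    [1.4,-0.1,2.68,0,1],
    [1.4,-0.1,2.68,0,1],
  ],
)

```text
clock: 47.7
ee_pos: [0.5146, -0.1316, 0.0642]
orientation: [[-0.99, 0.144, 0.001], [0.144, 0.99, -0.0], [-0.001, -0.0, -1.0]]
contact_force: [0.2, -1.5, -0.4]
gripper_width: 0.0001
gripper_force: 0.0
```

Request:
send_rows(
  increments=[
    [-0.08,0,0,0,1],
    [-0.16,0,0,0,1],
    [-0.22,0,0,0,1],
    [-0.28,0,0,0,1],
    [-0.32,0,0,0,1],
    [-0.36,0,0,0,1],
    [-0.36,0,0,0,1],
    [-0.36,0,0,0,1],
  ],
)

```text
clock: 48.5
ee_pos: [0.5255, -0.133, 0.0626]
orientation: [[-0.99, 0.144, -0.007], [0.144, 0.99, 0.001], [0.007, 0.0, -1.0]]
contact_force: [-15.4, 1.1, 9.9]
gripper_width: 0.0
gripper_force: 7.6
```

Request:
send_rows(
  increments=[
    [-0.04,0,0,0,1],
    [-0.08,0,0,0,1],
    [-0.08,0,0,0,1],
    [-0.08,0,0,0,1],
    [0.1,0,0,0,1],
    [0.4,0,0,0,1],
    [0.8,0,-0.5,0,1],
    [1.0,0,-2.0,0,1],
  ],
)

```text
clock: 49.3
ee_pos: [0.4855, -0.1263, 0.1283]
orientation: [[-0.989, 0.144, -0.01], [0.144, 0.99, 0.004], [0.01, 0.002, -1.0]]
contact_force: [1.5, -0.7, 0.5]
gripper_width: 0.0001
gripper_force: 0.0
```

Request:
send_rows(
  increments=[
    [0,0,-1,0,-0.3],
    [-2.3,0,-1.2,0,-0.3],
    [-2.3,0,-1.2,0,-0.3],
    [-2.3,0,-1.2,0,-0.3],
    [-2.3,0,-1.2,0,-0.3],
    [-2.3,0,-1.2,0,-0.3],
    [-2.3,0,-1.2,0,-0.3],
    [-2.3,0,-1.2,0,-0.3],
  ],
)

```text
clock: 50.1
ee_pos: [0.5806, -0.1411, 0.1812]
orientation: [[-0.99, 0.144, 0.0], [0.144, 0.99, -0.0], [-0.0, -0.0, -1.0]]
contact_force: [0.3, -0.1, -0.0]
gripper_width: 0.0554
gripper_force: 0.0
```

```bash
python3 chk.py; python3 - <<'E'
from h import *
p=ctrl.sense();pose=(np.array(p["ee_pos"]),np.array(p["orientation"]))
ex=np.array([.9895,-.1445,0]);M=np.array([.5662,-.139,.05])
for X in(0,.007,.021,.028):print(X,proj(M+X*ex+[0,0,.016],pose).round(1))
# spent cup in tub from top view; tealights through the plate not needed
g=cv2.imread('pics/w16.png');c=int(proj(M,pose)[0,0]);print(g[225:300:2,c].mean(1).astype(int).tolist())
E
```

```text
red (312, 177, 24, 44) ((323.5, 198.5), (43.0, 23.0), 90.0)
far top edge rel mouth mm
 [[-2.  -6.9]
 [-2.1  8.7]]
cheek near top edge px [[300.4 221.1]] [[343.8 221.1]] head rear top [[322.2 179. ]] shoulder top [[322.1 222.9]] lower rear [[322.  174.2]]
[(39, 46, 151), (42, 48, 149), (37, 47, 150), (42, 44, 148), (34, 38, 132), (45, 51, 121), (57, 59, 100), (83, 88, 102), (101, 108, 111), (103, 111, 113), (110, 118, 120), (103, 108, 114), (103, 112, 117), (103, 110, 113), (103, 110, 115), (99, 106, 109), (104, 111, 113), (102, 107, 108), (92, 97, 102), (78, 83, 87), (82, 84, 93), (87, 95, 99)]
0 [[322.1 220.8]]
0.007 [[322.1 230.5]]
0.021 [[322.  249.6]]
0.028 [[322.  258.9]]
[110, 107, 110, 109, 96, 86, 104, 105, 105, 106, 108, 90, 83, 110, 112, 110, 109, 112, 109, 112, 105, 102, 101, 100, 105, 146, 151, 154, 153, 149, 152, 153, 150, 152, 154, 154, 152, 153]
```

```bash
python3 -c "
from station import ctrl
print(ctrl.sign_off())"
```

```text
the job is handed in; nothing more can be done
None
```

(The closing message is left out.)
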